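Hold a dental cast ready for mounting

TASK

Use the hand sweeper to push the three plaster chips off the mounting slab into the scrap pan along its edge, keeping the gripper itself off the chips, then put the sweeper back down on the bench clear of the slab and pan. After that pick up the full-arch cast, lift it across the instrument rack without touching the rack, and finish while still holding it level about one centimetre above the D-shaped plate in the slab, centred on it and turned so that the round fronts match, touching nothing but the gripper. Leave the other things on the bench where they are.

Things in the scene. Friction and masses are not known exactly. Their poses are not given: they have to be found in the camera images.
- plate (a point): Centre of the D-shaped bright metal plate (58 wide in y, from 30 behind to 29 in front of the centre in x) set flush in the top of the dark steel mounting slab. x points to its round front (away from the robot, within 15 degrees), z up. The slab is fixed, 24 mm high; in this frame its flat top reaches x +-65, y -60 to +85 mm. The chips start on it, near the plate.
- station: The whole fixed mounting slab with its scrap pan; origin on the bench under the plate's centre, same axes as the plate.
- pan (a point): Centre of the floor of the open aluminium scrap pan joined to the slab's -y edge (105 mm from the plate's centre along the slab's -y, 21 mm below the slab's top). Inside about 140 (x) by 88 mm (y), floor 3 mm above the bench, no wall on the slab's side (pieces drop over the slab's edge into it); its other three walls are 34 mm high, measured from the bench.
- sweeper_grip (a point): Hand sweeper standing on its blade on the bench, 140 g: this point is the centre of its light wooden grip (74 x 24 x 36 mm), 50 mm above the blade's lower edge. The black rubber blade below is rigid, 110 (x) x 26 (y) x 32 mm (z). x runs along the blade; whole sweeper 68 mm high.
- sweeper: The same sweeper; origin at the centre of the blade's underside.
- cast_center (a point): Full-arch plaster cast, the larger of the two casts (160 g): D-shaped base 56 wide (y) and 56 long (x), flat parallel sides along the rear half, flat heel at -x, round front (radius 28) at +x, base 34 mm high with a horseshoe of teeth on top to 44 mm. This point is 22 mm above the flat underside, on the axis of the round front, 28 mm from heel, front and both sides. z up. It starts with its front away from the robot, within 30 degrees.
- cast_front (a point): Foremost point of the cast's round front, 28 mm from cast_center along its x.
- cast: The same cast; origin on its underside, 22 mm below cast_center.
- rack_top (a point): Instrument rack, fixed between the cast and the slab: grey block 300 (x) x 36 (y) x 46 mm with short instruments standing in it to 75 mm. This point is above its middle at the instruments' greatest height, 75 mm above the bench.
- rack: The same rack; origin on the bench under its middle.
- part_cast_center (a point): Small straight part cast with five teeth in a row, 46 x 26 x 35 mm, not wanted: leave it. Point half-way up.
- jar_mid (a point): Bystander: amber jar, 52 across, 60 mm high. Point half-way up.
- bowl_in (a point): Bystander: black rubber bowl, 90 across, 50 mm high. Point at its inner floor.
- bottle_mid (a point): Bystander: white bottle, 52 across, 125 mm high. Point half-way up.
- knife_grip (a point): Bystander: spatula lying on the bench. Point on its handle.
- tin_mid (a point): Bystander: flat steel tin, 62 x 47 x 24 mm. Point half-way up.
- chip0_center (a point): Loose white plaster chip, about 20 x 16 x 16 mm (the last is its height); point half-way up (8 mm above its underside).
- chip0: The same chip; origin on its underside.
- chip1_center (a point): Loose white plaster chip, about 17 x 19 x 14 mm (the last is its height); point half-way up (7 mm above its underside).
- chip1: The same chip; origin on its underside.
- chip2_center (a point): Loose white plaster chip, about 23 x 15 x 17 mm (the last is its height); point half-way up (8.5 mm above its underside).
- chip2: The same chip; origin on its underside.
Not all that is in view belongs to the job. What is shaped like the cast but green is not meant. What is shaped like the sweeper but orange is not meant.

How it is judged:
On the way, in this order (a step that is already met when the one before it is completed fails the run):
1. all three chips lie in the scrap pan (y of chip0_center in the frame of plate between -0.15 and -0.06 m and x of chip0_center in the frame of plate between -0.072 and 0.072 m and z of each of chip0_center, chip1_center, chip2_center in the frame of plate below 0.006 m and y of chip1_center in the frame of plate between -0.15 and -0.06 m and x of chip1_center in the frame of plate between -0.072 and 0.072 m and y of chip2_center in the frame of plate between -0.15 and -0.06 m and x of chip2_center in the frame of plate between -0.072 and 0.072 m), for 0.2 s.
2. the sweeper is on the bench, let go, clear of slab and pan (height (world z) of sweeper_grip below 0.06 m and contact force between sweeper and the fingers below 0.05 N and contact force between sweeper and station below 0.05 N and linear speed of sweeper below 0.02 m/s), for 0.2 s.
3. the cast is held hovering over the plate, aligned and touching nothing else (horizontal distance between cast_center and plate below 0.008 m and z of cast_center in the frame of plate between 0.026 and 0.04 m and angle between the x axis of cast_center and the x axis of plate, either way round below 0.12 rad and x of cast_front in the frame of plate above 0.015 m and angle between cast_center's own z axis and vertical below 0.1 rad and contact force between cast and the fingers above 0.5 N and contact force between cast and station below 0.05 N and contact force between cast and sweeper below 0.05 N and contact force between cast and chip0 below 0.05 N and contact force between cast and chip1 below 0.05 N and contact force between cast and chip2 below 0.05 N and contact force between cast and rack below 0.05 N), for 0.3 s.
At the end, for the whole second after the job is handed in: Chips in the pan; sweeper on the bench, released, off slab and pan; cast held still by the fingers, underside 4-18 mm above the plate, centre within 8 mm of the plate's, within 0.12 rad of its direction (fronts the same way), tilted under 0.1 rad, touching nothing else (all of step 1 and all of step 2 and all of step 3 and linear speed of cast below 0.02 m/s); the arm keeps its last pose, push and grip.
It fails at once if the instrument rack is touched (contact force between rack and anything else above 1 N).
It fails at once if the gripper touches a chip (contact force between any of chip0, chip1, chip2 and the fingers above 0.5 N or contact force between any of chip0, chip1, chip2 and the arm above 0.5 N).
It fails at once if a bystander is shifted by more than 25 mm (distance of any of part_cast_center, jar_mid, bowl_in, bottle_mid, knife_grip, tin_mid from where it was at the start of the episode above 0.025 m).
It also fails if it takes over 64 s, if anything falls off the work surface, if the arm or the gripper's body presses on something with over 40 N, if the wrist force passes 120 N, or if a joint passes its speed limit or range.

ROBOT

A 6-joint arm with a two-finger parallel gripper is mounted at the origin on the work surface. World frame = base frame: x ahead of the robot, y to its left, z up, the work surface at z = 0. Lengths are in m, angles in rad, forces in N, time in s.
With the tool pointing down it reaches from about 0.25 to 0.725 m from the base axis. Payload 4 kg.
Tool frame: the origin (TCP) lies on the centre line of the jaws, within the pads' length; the fingertips stand 11 mm ahead of it and the grasp point (between the pads) lies 8 mm behind it; z points along the fingers, x is the direction in which the jaws open and shut, and the axes are right-handed (so a half turn about z gives the same grasp; the last joint's range is limited). The gripper opens to 85 mm and grips with 20 to 120 N. Pads are 22 mm wide; open, the fingers measure 114 mm over their backs; the gripper's body (76 mm by 85 mm) begins 54 mm behind the grasp point. The pads swing forward as they close: fully open they stand 13 mm farther back than shut.
Start: joints at [-1.288, 0.241, 0.005, 1.335, 0, 1.571], TCP at [0.14, -0.48, 0.242] pointing down, gripper open.
Joint ranges: [-2.72, 2.72], [-1.05, 1.87], [-1.09, 1.28], [-1.99, 2.15], [-1.42, 1.44], [-3.14, 3.14]. Speed limits (rad/s): [2.79, 2.79, 3.14, 3.14, 3.14, 3.14].

INTERFACE

Orientations are given as a unit quaternion [x, y, z, w].
In Python, from workcell import bot, viewer, order gives the robot as it stands. The module is installed in compiled form; this text tells all that it offers.
- The arm moves only by the tool send_rows, never from a script. Its argument "increments" is a list that holds one entry, the list of rows, each a list of 4 numbers: the shift along the tool's x, y, z in m, then the turn about the tool's z in degrees. A call has exactly 8 rows; each row shifts and turns the pose as measured when the row begins, along the tool's axes as they then stand; what a row does not reach is not made up. A row lasts 1/10 s, in which the tool goes at most 50 mm and 8.59 degrees, less where a joint would pass 70% of its speed; a pose out of reach is approached as far as the arm can. A call is refused whole if a number of a shift passes 0.05 or a number of a turn 8.59, either way. A call with a gripper value outside its range is refused whole. "hand" is the closure, from -1 (fully open) to 1 (shut), so that 0 is half open, set as the call begins (left out, the last holds). The fingers move at their own pace and stop on an object; the grip force is fixed at half the most. Time passes only in rows, so rows that do not move let the fingers close, or fill a call up. It gives the time, the measured TCP pose, the force and the opening at its end, in the units of the state.
- bot.get_obs(): the state, without advancing time (a new reading comes with each control period).
- viewer.camera(name): name is "scene" or "top" or "wrist"; returns a dict with "image" (384x512x3 uint8, red, green, blue), "range_z" (384x512 float32, m along the optical axis (not along the pixel's ray), 0 where there is no reading), "camera_matrix" (3x3 intrinsics, pixels), "dist" ([k1, k2, p1, p2, k3] as OpenCV has them; the pictures are not rectified), "eye" and "rotation" of the camera in the world. Camera axes: x right, y down, z forward; pixel columns grow to the right and rows downward; lengths in m; the calibration is good to about 2 mm. A picture is of the moment at which its call begins.
- order.job_done(): hands the job in, once; it reports no verdict.
The state is a dict: "clock": time; "joint_pos": joint angles; "joint_vel": joint speeds; "tau": joint torques, N m; "eef_pos": TCP position; "tool_rot": TCP orientation; "ft_force": force on the tool from outside, world axes, zero at the start; "ft_torque": the same for the moment, N m; "grip_width": finger opening in m.
Only numpy, scipy, OpenCV 4.12 (cv2) and the standard library are available. Lean on these libraries where they do the work, as an engineer would, in place of code of your own. Each camera call takes 0.05 s, during which the arm holds its last target.

## Working session

There is one attempt and no reset: what is moved stays moved. The work goes in short steps, Python scripts to look and compute and a tool call to move; the robot and the scene stay as the last step left them, time stands still between calls to the robot, and variables do not carry over. Pictures are saved under pics/ and viewed, and the job is handed in when it is done.

Besides the shell and the picture viewer there is one more tool, called in YAML: its name, and indented under it one key for each argument. send_rows: Moves the arm, as the interface text tells. Its arguments: {"type":"object","properties":{"increments":{"type":"array","items":{"type":"array","items":{"type":"array","items":{"type":"number"}}}},"hand":{"type":"number"}},"required":["increments"]}

```bash
mkdir -p pics; cat > h.py <<'E'
import numpy as np, cv2
from workcell import bot, viewer, order
def snap(n,tag):
    c=viewer.camera(n); cv2.imwrite(f'pics/{tag}.png',c['image'][:,:,::-1]); np.savez(f'pics/{tag}.npz',**{k:np.array(v) for k,v in c.items()}); return c
def load(tag): return dict(np.load(f'pics/{tag}.npz'))
def ray(c,uv):
    p=cv2.undistortPoints(np.array(uv,float).reshape(-1,1,2),c['camera_matrix'],c['dist']).reshape(-1,2)
    d=np.c_[p,np.ones(len(p))]@np.array(c['rotation']).T
    return d
def onplane(c,uv,z):
    d=ray(c,uv); e=np.array(c['eye']); return e+d*((z-e[2])/d[:,2])[:,None]
def bydepth(c,uv):
    d=ray(c,uv); r=[c['range_z'][int(round(v)),int(round(u))] for u,v in uv]
    return np.array(c['eye'])+d*np.array(r)[:,None]
def cloud(c):
    h,w=c['range_z'].shape; u,v=np.meshgrid(np.arange(w),np.arange(h))
    d=ray(c,np.c_[u.ravel(),v.ravel()]); P=np.array(c['eye'])+d*c['range_z'].reshape(-1,1); return P.reshape(h,w,3)
E
python3 - <<'E'
from h import *
np.set_printoptions(precision=4,suppress=True)
for n in ['scene','top','wrist']:
    c=snap(n,n+'0'); print(n,c['eye'],c['rotation'],c['camera_matrix'],c['dist'])
print(bot.get_obs())
E
```

```text
scene [1.1706 0.1942 0.6665] [ 0.5785  0.7138 -0.3026 -0.2534] [[354.6302   0.     252.9363]
 [  0.     354.6302 190.0474]
 [  0.       0.       1.    ]] [-0.0139  0.      0.      0.      0.    ]
top [0.405 0.048 1.159] [-0.7019  0.7094 -0.0466  0.0435] [[458.0495   0.     261.8359]
 [  0.     458.0495 189.4953]
 [  0.       0.       1.    ]] [0.0459 0.     0.     0.     0.    ]
wrist [ 0.2028 -0.4618  0.373 ] [ 0.7929 -0.5951 -0.0795  0.1043] [[270.0845   0.     253.9155]
 [  0.     270.0845 188.6223]
 [  0.       0.       1.    ]] [-0.0431  0.      0.      0.      0.    ]
{'clock': 0.15, 'joint_pos': array([-1.288 ,  0.2412,  0.004 ,  1.3352, -0.    ,  1.5708]), 'joint_vel': array([ 0.0003, -0.0013,  0.0039, -0.0012,  0.001 ,  0.0009]), 'tau': array([ -0.0004, -37.2636,  25.2639,   0.0124,  -0.0001,  -0.    ]), 'eef_pos': array([ 0.1394, -0.4797,  0.2416]), 'tool_rot': array([ 0.7997, -0.6004, -0.0006, -0.0005]), 'ft_force': array([-0.5365,  0.9623, -0.4295]), 'ft_torque': array([-0.0296, -0.0106, -0.0482]), 'grip_width': 0.08580369196029726}
```

```bash
sed -i "s/np.array(c\['rotation'\]).T/Rotation.from_quat(c['rotation']).as_matrix().T/; 1a from scipy.spatial.transform import Rotation" h.py; python3 -c "
import cv2
for n in ['scene','top','wrist']:
    pass
i=cv2.imread('pics/top0.png'); cv2.imwrite('pics/top0b.png',cv2.resize(i,(800,600)))
i=cv2.imread('pics/scene0.png'); cv2.imwrite('pics/scene0b.png',cv2.resize(i,(800,600)))"
```

```text
(no output)
```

View pics/top0b.png

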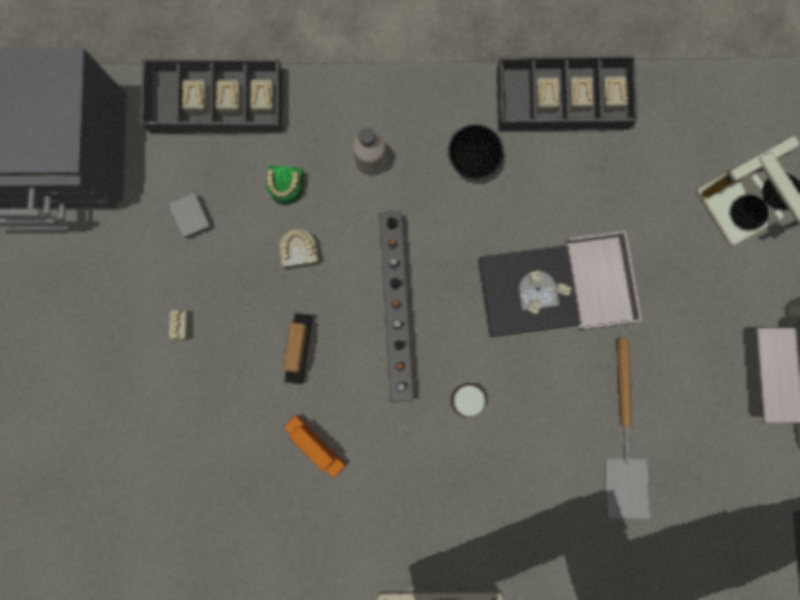

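View pics/scene0b.png

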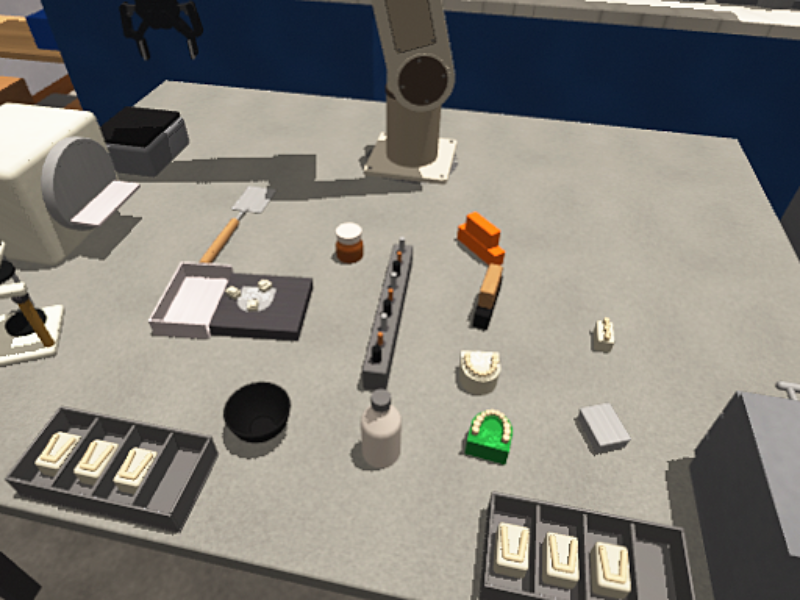

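View pics/wrist0.png

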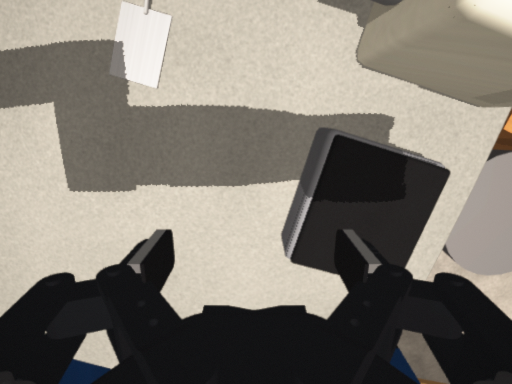

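```bash
python3 - <<'E'
from h import *
np.set_printoptions(precision=4,suppress=True)
for tag in ['top0','scene0']:
    c=load(tag); P=cloud(c); hsv=cv2.cvtColor(c['image'],cv2.COLOR_RGB2HSV)
    np.save(f'pics/{tag}_P.npy',P)
    H,S,V=cv2.split(hsv)
    print(tag,'bench z',np.median(P[...,2][(abs(P[...,0]-.45)<.3)&(abs(P[...,1])<.3)]))
    m=((H>6)&(H<20)&(S>80)&(P[...,2]>.05)&(abs(P[...,1]-.2)<.15)&(P[...,0]>.2)&(P[...,0]<.6)).astype(np.uint8)
    n,l,st,ce=cv2.connectedComponentsWithStats(m)
    for i in range(1,n):
        if st[i,4]<20: continue
        Q=P[l==i]; r=cv2.minAreaRect((Q[:,:2]*1000).astype(np.float32)); print(ce[i],st[i,4],np.median(Q,0),r, np.median(hsv[l==i],0))
    # high clusters
    m=((P[...,2]>.012)&(abs(P[...,1])<.5)&(P[...,0]>.2)&(P[...,0]<.72)).astype(np.uint8)
    n,l,st,ce=cv2.connectedComponentsWithStats(m)
    for i in range(1,n):
        if st[i,4]<20: continue
        Q=P[l==i]; r=cv2.minAreaRect((Q[:,:2]*1000).astype(np.float32)); print(ce[i].round(),st[i,4],'med',np.median(Q,0),'z95',np.percentile(Q[:,2],97),'rect',np.round(r[0]),np.round(r[1]),r[2])
E
```

```text
top0 bench z 0.0012664069434469294
[188.0942 221.8267] 329 [0.4688 0.2184 0.0682] ((469.6722717285156, 219.5518798828125), (23.481168746948242, 73.3847427368164), 82.15142059326172) [ 16. 124. 138.]
[199.1511 286.0742] 364 [0.3194 0.191  0.0684] ((318.64739990234375, 192.3480987548828), (72.61695861816406, 24.74822998046875), 44.92181396484375) [ 14. 200. 173.]
[466. 130.] 775 med [ 0.6969 -0.4692  0.0182] z95 0.138132448720366 rect [ 574. -219.] [101. 624.] 23.146642684936523
[495. 119.] 307 med [ 0.6916 -0.4893  0.1334] z95 0.14410587296660274 rect [ 540. -238.] [ 62. 630.] 30.97237205505371
[182. 126.] 116 med [0.7138 0.2418 0.0354] z95 0.046746537952834566 rect [713. 243.] [12. 45.] 1.309414029121399
[121. 138.] 468 med [0.6866 0.3962 0.0242] z95 0.02893438622203975 rect [547. 246.] [484.  61.] 47.187557220458984
[253. 196.] 1781 med [0.5308 0.0641 0.0468] z95 0.07362829102669415 rect [535.  64.] [300.  36.] 3.0068421363830566
[190. 159.] 490 med [0.6254 0.2203 0.0352] z95 0.047048976915375955 rect [520. 157.] [311.  63.] 31.85317039489746
[396. 175.] 395 med [ 0.5886 -0.3052  0.
[... 1952 characters left out ...]
3331451416016
[ 26. 202.] 379 med [ 0.7106 -0.4416  0.0273] z95 0.1360176390708689 rect [ 684. -467.] [102.  32.] 32.89318084716797
[386. 213.] 184 med [0.5199 0.405  0.0244] z95 0.03401632734140031 rect [512. 407.] [45. 26.] 0.4940308928489685
[ 19. 214.] 115 med [ 0.708  -0.4876  0.0148] z95 0.02148192739162857 rect [ 713. -483.] [55. 24.] 54.778892517089844
[306. 236.] 547 med [0.641  0.2177 0.0323] z95 0.04299165631938249 rect [634. 218.] [58. 56.] 7.617691993713379
[386. 271.] 592 med [0.6912 0.3946 0.0232] z95 0.02539229744608796 rect [688. 395.] [63. 48.] 25.018102645874023
[315. 264.] 45 med [0.7179 0.2428 0.0428] z95 0.045137621019577655 rect [716. 242.] [ 7. 29.] 0.8235592246055603
```

```bash
python3 - <<'E'
from h import *
for t,(x0,y0,x1,y1),k in [('top0',(300,140,420,220),6),('scene0',(90,160,210,225),6),('top0',(170,135,220,250),5)]:
    i=cv2.imread(f'pics/{t}.png')[y0:y1,x0:x1]; i=cv2.convertScaleAbs(i,alpha=1.5 if t[0]=='t' else 1)
    cv2.imwrite(f'pics/z_{t}_{x0}.png',cv2.resize(i,None,fx=k,fy=k,interpolation=cv2.INTER_CUBIC))
E
```

```text
(no output)
```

View pics/z_top0_300.png

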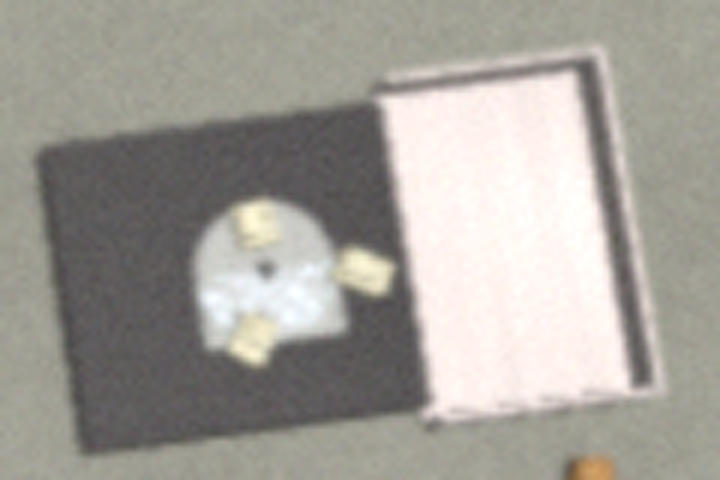

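View pics/z_scene0_90.png

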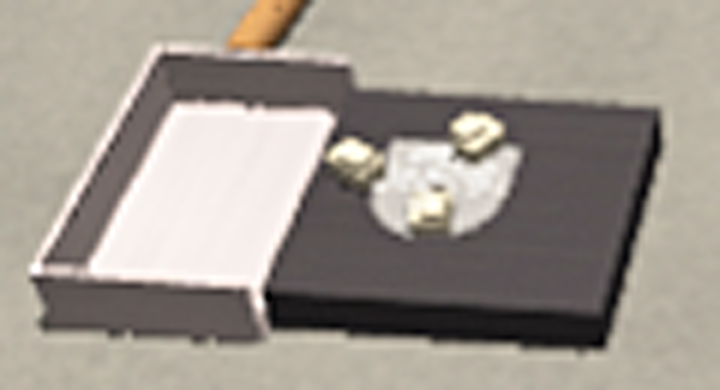

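View pics/z_top0_170.png

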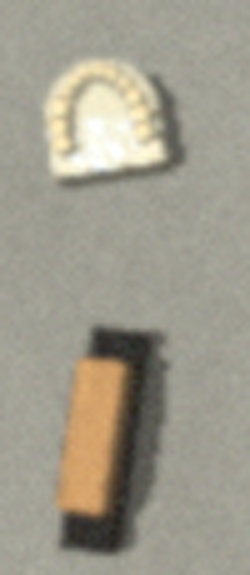

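```bash
python3 - <<'E'
from h import *
np.set_printoptions(precision=4,suppress=True)
def zc(a,x0,y0,k=6): return (np.array(a,float)+.5)/k-.5+[x0,y0]
def fit(W,L):
    # rigid 2D fit of local L to W
    mW,mL=W.mean(0),L.mean(0); U,_,Vt=np.linalg.svd((L-mL).T@(W-mW)); R=(U@Vt).T
    t=mW-R@mL; return np.degrees(np.arctan2(R[1,0],R[0,0])),t,np.linalg.norm(W-(L@R.T+t),axis=1)*1000
c=load('top0')
a=zc([(40,150),(378,105),(425,410),(85,452)],300,140)
W=onplane(c,a,.024)[:,:2]
L=np.array([(65,85),(65,-60),(-65,-60),(-65,85)])/1000
print('top',W,fit(W,L))
s=load('scene0')
b=zc([(660,107),(605,318),(268,293)],90,160)
W2=onplane(s,b,.024)[:,:2]
print('scene',W2,fit(W2,L[[3,0,1]]))
for c_,tag in((c,'top0'),(s,'scene0')):
    P=np.load(f'pics/{tag}_P.npy'); hsv=cv2.cvtColor(c_['image'],cv2.COLOR_RGB2HSV)
    y,t,_=fit(W,L); th=np.radians(y); R=np.array([[np.cos(th),-np.sin(th)],[np.sin(th),np.cos(th)]])
    loc=(P[...,:2]-t)@R
    on=(abs(loc[...,0])<.06)&(loc[...,1]>-.058)&(loc[...,1]<.08)
    dark=on&(hsv[...,2]<90)
    print(tag,'slab z',np.median(P[dark][:,2]),dark.sum())
    chip=on&(P[...,2]>np.median(P[dark][:,2])+.007)
    n,l,st,ce=cv2.connectedComponentsWithStats(chip.astype(np.uint8))
    for i in range(1,n):
        if st[i,4]>8: print(' chip',ce[i],st[i,4],np.median(loc[l==i],0)*1000,np.median(P[l==i],0)[2])
    # plate: bright on slab top
    br=on&(hsv[...,2]>110)&~cv2.dilate(chip.astype(np.uint8),np.ones((3,3))).astype(bool)
    Q=loc[br]*1000; print(' plate',Q.min(0),Q.max(0),np.percentile(Q,[2,98],axis=0).ravel(), br.sum())
E
```

```text
top [[ 0.6124 -0.0702]
 [ 0.63   -0.2123]
 [ 0.5015 -0.2267]
 [ 0.4855 -0.0859]] (np.float64(6.743885636101907), array([ 0.5588, -0.1612]), array([1.4644, 0.9429, 1.7073, 1.8963]))
scene [[ 0.4884 -0.0876]
 [ 0.618  -0.0693]
 [ 0.6344 -0.2101]] (np.float64(7.691565645117991), array([ 0.5637, -0.1616]), array([1.6322, 1.4637, 2.8417]))
top0 slab z 0.024569289298334906 2019
 chip [341.7959 176.8367] 49 [19.5007  2.7735] 0.03582700804000294
 chip [360.4286 184.625 ] 56 [ -5.0655 -38.7551] 0.03830848201591508
 chip [341.25   196.0385] 52 [-27.4578  11.4396] 0.03793987238374785
 plate [-27.7347 -31.2771] [27.0669 27.1889] [-26.1236 -29.0681  22.2164  25.5355] 328
scene0 slab z 0.022258625650924846 401
 chip [168.7778 182.3889] 36 [-21.902    8.1654] 0.03431274288030883
 chip [149.3023 186.7442] 43 [  0.8568 -37.1008] 0.03486496462365096
 chip [161.9231 194.4615] 39 [24.8388  2.7803] 0.03389030850727692
 plate [-59.5675 -42.3928] [55.7103 79.9571] [-34.4517 -32.2489  28.2213  79.4853] 238
```

```bash
cat >> h.py <<'E'
def pose():
    o=bot.get_obs(); R=Rotation.from_quat(o['tool_rot']).as_matrix()
    return o,np.array(o['eef_pos']),R,np.degrees(np.arctan2(R[1,0],R[0,0]))
def plan(target,yaw,n=8,start=None):
    o,p,R,y0=pose()
    if start is not None: p,y0=np.array(start[0]),start[1]
    dy=(yaw-y0+180)%360-180; d=(np.array(target)-p)/n
    print('clock',o['clock'],'from',p.round(4),'yaw',round(y0,2),'tilt',np.degrees(np.arccos(-R[2,2])).round(2),'grip',round(o['grip_width'],4),'F',np.round(o['ft_force'],1))
    for k in range(n):
        a=np.radians(y0+dy*k/n); x=np.array([np.cos(a),np.sin(a),0]); y=np.array([np.sin(a),-np.cos(a),0])
        print('[%.4f,%.4f,%.4f,%.2f],'%(d@x,d@y,-d[2],-dy/n))
    return
E
python3 -c "
from h import *
plan([.465,.216,.21],-97.7,24)"
```

```text
clock 0.15 from [ 0.1394 -0.4797  0.2416] yaw -73.8 tilt 0.09 grip 0.0858 F [-0.5  1.  -0.4]
[-0.0241,-0.0211,0.0013,1.00],
[-0.0244,-0.0207,0.0013,1.00],
[-0.0248,-0.0203,0.0013,1.00],
[-0.0251,-0.0198,0.0013,1.00],
[-0.0255,-0.0194,0.0013,1.00],
[-0.0258,-0.0189,0.0013,1.00],
[-0.0261,-0.0185,0.0013,1.00],
[-0.0264,-0.0180,0.0013,1.00],
[-0.0267,-0.0176,0.0013,1.00],
[-0.0270,-0.0171,0.0013,1.00],
[-0.0273,-0.0166,0.0013,1.00],
[-0.0276,-0.0162,0.0013,1.00],
[-0.0279,-0.0157,0.0013,1.00],
[-0.0282,-0.0152,0.0013,1.00],
[-0.0284,-0.0147,0.0013,1.00],
[-0.0287,-0.0142,0.0013,1.00],
[-0.0289,-0.0137,0.0013,1.00],
[-0.0292,-0.0132,0.0013,1.00],
[-0.0294,-0.0127,0.0013,1.00],
[-0.0296,-0.0122,0.0013,1.00],
[-0.0298,-0.0117,0.0013,1.00],
[-0.0300,-0.0111,0.0013,1.00],
[-0.0302,-0.0106,0.0013,1.00],
[-0.0304,-0.0101,0.0013,1.00],
```

send_rows:
  increments:
    - [[-0.024,-0.021,0.001,1],[-0.024,-0.021,0.001,1],[-0.025,-0.02,0.001,1],[-0.025,-0.02,0.001,1],[-0.0255,-0.0195,0.001,1],[-0.026,-0.019,0.001,1],[-0.026,-0.0185,0.001,1],[-0.0265,-0.018,0.001,1]]
  hand: -1

```text
clock: 0.95
eef_pos: [0.2503, -0.2424, 0.2307]
tool_rot: [0.751, -0.66, -0.002, -0.001]
ft_force: [0.3, 0.5, -0.4]
grip_width: 0.0855
```

send_rows:
  increments:
    - [[-0.027,-0.0175,0.001,1],[-0.027,-0.017,0.001,1],[-0.027,-0.0165,0.001,1],[-0.0275,-0.016,0.001,1],[-0.028,-0.0155,0.001,1],[-0.028,-0.015,0.001,1],[-0.0285,-0.015,0.001,1],[-0.0285,-0.014,0.001,1]]

```text
clock: 1.75
eef_pos: [0.3637, -0.0033, 0.2227]
tool_rot: [-0.702, 0.712, 0.003, 0.001]
ft_force: [0.3, -0.4, -0.4]
grip_width: 0.0852
```

```bash
python3 -c "
from h import *
plan([.465,.216,.21],-97.7,8)"
```

```text
clock 1.75 from [ 0.3637 -0.0033  0.2227] yaw -90.78 tilt 0.33 grip 0.0852 F [ 0.3 -0.4 -0.4]
[-0.0276,-0.0123,0.0016,0.87],
[-0.0278,-0.0119,0.0016,0.87],
[-0.0279,-0.0114,0.0016,0.87],
[-0.0281,-0.0110,0.0016,0.87],
[-0.0283,-0.0106,0.0016,0.87],
[-0.0284,-0.0102,0.0016,0.87],
[-0.0286,-0.0097,0.0016,0.87],
[-0.0287,-0.0093,0.0016,0.87],
```

send_rows:
  increments:
    - [[-0.028,-0.0125,0.0015,0.9],[-0.028,-0.012,0.0015,0.9],[-0.028,-0.0115,0.0015,0.9],[-0.0285,-0.011,0.0015,0.9],[-0.0285,-0.0105,0.0015,0.9],[-0.029,-0.01,0.0015,0.9],[-0.029,-0.01,0.0015,0.9],[-0.029,-0.009,0.0015,0.9]]

```text
clock: 2.55
eef_pos: [0.4564, 0.0662, 0.2246]
tool_rot: [0.723, -0.687, -0.058, -0.044]
ft_force: [0.7, 0.6, 0.1]
grip_width: 0.0852
```

```bash
python3 -c "
from h import *
snap('wrist','w1')
plan([.468,.217,.21],-97.7,8)"
```

```text
clock 2.6 from [0.4581 0.0671 0.2249] yaw -86.99 tilt 8.39 grip 0.0852 F [1.5 1.4 0.6]
[-0.0187,-0.0022,0.0019,1.34],
[-0.0187,-0.0018,0.0019,1.34],
[-0.0187,-0.0013,0.0019,1.34],
[-0.0188,-0.0009,0.0019,1.34],
[-0.0188,-0.0005,0.0019,1.34],
[-0.0188,-0.0000,0.0019,1.34],
[-0.0188,0.0004,0.0019,1.34],
[-0.0188,0.0009,0.0019,1.34],
```

View pics/w1.png

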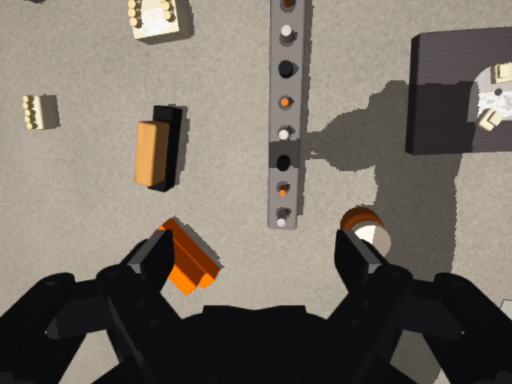

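```bash
python3 -c "
from h import *
o,p,R,y=pose();print(o['joint_pos'],o['joint_vel'],o['tau'])
print(R.round(3))"
```

```text
[ 0.05340443  0.18427175 -0.12097062  1.27842867  0.14585226  3.1406437 ] [-0.00839162 -0.02664074 -0.03987996 -0.0070046  -0.04296172 -0.00015938] [-6.16481379e-01 -3.52153909e+01  2.20403945e+01  1.25212613e+00
  3.17395013e-01  7.15776059e-04]
[[ 0.052 -0.998 -0.02 ]
 [-0.988 -0.054  0.144]
 [-0.145  0.013 -0.989]]
```

send_rows:
  increments:
    - [[0,0,0,-8.5],[0,0,0,-8.5],[0,0,0,-8.5],[0,0,0,-8.5],[0,0,0,-8.5],[0,0,0,-8.5],[0,0,0,-8.5],[0,0,0,-8.5]]

```text
clock: 3.4
eef_pos: [0.4601, 0.0658, 0.2246]
tool_rot: [0.985, -0.156, -0.022, -0.07]
ft_force: [-0.2, -0.6, 0.1]
grip_width: 0.085
```

```bash
cat > st.py <<'E'
from h import *
np.set_printoptions(precision=4,suppress=True)
o,p,R,y=pose();print(o['clock'],p,'yaw',y.round(2),'ztool',R[:,2],'J',o['joint_pos'],'F',o['ft_force'],o['grip_width'])
E
python3 st.py
```

```text
3.4 [0.4601 0.0658 0.2246] yaw -17.71 ztool [-0.0223  0.1457 -0.9891] J [ 0.0496  0.1896 -0.1153  1.2811  0.1472  1.9327] F [-0.246  -0.5726  0.0883] 0.08504247678077359
```

send_rows:
  increments:
    - [[0,0,0,-8.5],[0,0,0,-8.5],[0,0,0,-8.5],[0,0,0,-8.5],[0,0,0,-8.5],[0,0,0,-8.5],[0,0,0,-8.5],[0,0,0,-8.5]]

```text
clock: 4.2
eef_pos: [0.4609, 0.0639, 0.2247]
tool_rot: [0.901, 0.428, 0.021, -0.072]
ft_force: [-0.7, -0.0, 0.5]
grip_width: 0.0855
```

send_rows:
  increments:
    - [[0,0,0,-8.5],[0,0,0,-8.5],[0,0,0,-8.5],[0,0,0,-8.5],[0,0,0,-8.5],[0,0,0,-8.5],[0,0,0,-8.5],[0,0,0,-8.5]]

```text
clock: 5.0
eef_pos: [0.4616, 0.062, 0.2249]
tool_rot: [0.502, 0.862, 0.058, -0.048]
ft_force: [-1.2, 0.7, -0.5]
grip_width: 0.0853
```

send_rows:
  increments:
    - [[0,0,0,-8.5],[0,0,0,-8.5],[0,0,0,-8.5],[0,0,0,-8.5],[0,0,0,-8.5],[0,0,0,-8.5],[0,0,0,-8.5],[0,0,0,-8.5]]

```text
clock: 5.8
eef_pos: [0.4624, 0.06, 0.225]
tool_rot: [-0.072, 0.994, 0.075, -0.007]
ft_force: [-0.2, -0.4, 0.4]
grip_width: 0.0855
```

send_rows:
  increments:
    - [[0,0,0,-8.5],[0,0,0,-8.5],[0,0,0,-8.5],[0,0,0,-8.5],[0,0,0,-8.5],[0,0,0,-8.5],[0,0,0,-8.5],[0,0,0,-8.5]]

```text
clock: 6.6
eef_pos: [0.4631, 0.0581, 0.2252]
tool_rot: [-0.621, 0.78, 0.067, 0.036]
ft_force: [0.5, 0.3, -0.7]
grip_width: 0.0853
```

```bash
python3 st.py
```

```text
6.6 [0.4631 0.0581 0.2252] yaw -103.16 ztool [-0.0269  0.1501 -0.9883] J [ 0.0301  0.1987 -0.1029  1.2918  0.1514 -2.8877] F [ 0.4583  0.2966 -0.655 ] 0.08525876907159195
```

send_rows:
  increments:
    - [[0,0,0,-7],[0.01,0,0,-5],[0.025,0,0,-1],[0.025,0,0,-1],[0.025,0,0,-1],[0.025,0,0,-1],[0,0,0,0],[0,0,0,0]]

```text
clock: 7.4
eef_pos: [0.462, 0.0133, 0.2093]
tool_rot: [-0.694, 0.718, 0.04, 0.026]
ft_force: [-1.1, -0.2, 0.9]
grip_width: 0.0854
```

```bash
python3 st.py
```

```text
7.4 [0.462  0.0133 0.2093] yaw -92.0 ztool [-0.0172  0.0932 -0.9955] J [-0.0299  0.1988 -0.1396  1.2525  0.0928 -3.1386] F [-1.0859 -0.1809  0.9019] 0.08543374710314834
```

send_rows:
  increments:
    - [[0.025,0,-0.004,-1],[0.025,0,-0.004,-1],[0.025,0,-0.004,-1],[0.025,0,-0.003,-1],[0.025,0,-0.003,-1],[0,0,0,0],[0,0,0,0],[0,0,0,0]]

```text
clock: 8.2
eef_pos: [0.4615, -0.0257, 0.2214]
tool_rot: [-0.683, 0.73, 0.01, 0.001]
ft_force: [0.4, 0.7, -0.1]
grip_width: 0.0856
```

```bash
python3 st.py
```

```text
8.2 [ 0.4615 -0.0257  0.2214] yaw -93.79 ztool [-0.0124  0.0154 -0.9998] J [-0.0648  0.1872 -0.1185  1.2784  0.0146 -3.1405] F [ 0.4125  0.7347 -0.0704] 0.08558375305976366
```

send_rows:
  increments:
    - [[0.024,0,0,-1],[0,0,0,8],[0,0,0,8],[0,0,0,8],[0,0,0,8],[0,0,0,8],[0,0,0,8],[0,0,0,8]]

```text
clock: 9.0
eef_pos: [0.4603, -0.034, 0.2197]
tool_rot: [-0.239, 0.971, 0.0, -0.008]
ft_force: [-0.7, 0.1, 0.1]
grip_width: 0.0854
```

```bash
python3 st.py; python3 -c "
from h import *
snap('wrist','w2')
plan([.471,.214,.2],82.3-360,16)
"
```

```text
9.0 [ 0.4603 -0.034   0.2197] yaw -152.36 ztool [-0.0161 -0.0036 -0.9999] J [-0.0708  0.1888 -0.1208  1.277  -0.0047 -2.124 ] F [-0.7359  0.0723  0.0515] 0.08541375716447604
clock 9.05 from [ 0.4603 -0.034   0.2197] yaw -152.57 tilt 0.95 grip 0.0855 F [-0.4  0.3  0.3]
[-0.0077,0.0135,0.0012,7.82],
[-0.0058,0.0144,0.0012,7.82],
[-0.0038,0.0150,0.0012,7.82],
[-0.0017,0.0154,0.0012,7.82],
[0.0004,0.0155,0.0012,7.82],
[0.0025,0.0153,0.0012,7.82],
[0.0045,0.0148,0.0012,7.82],
[0.0065,0.0141,0.0012,7.82],
[0.0084,0.0131,0.0012,7.82],
[0.0101,0.0118,0.0012,7.82],
[0.0116,0.0103,0.0012,7.82],
[0.0129,0.0086,0.0012,7.82],
[0.0139,0.0068,0.0012,7.82],
[0.0147,0.0049,0.0012,7.82],
[0.0153,0.0028,0.0012,7.82],
[0.0155,0.0007,0.0012,7.82],
```

View pics/w2.png

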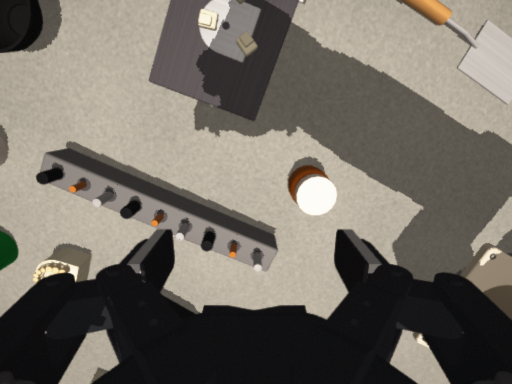

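send_rows:
  increments:
    - [[-0.008,0.0135,0.001,7.8],[-0.006,0.0145,0.001,7.8],[-0.004,0.015,0.001,7.8],[-0.0015,0.0155,0.001,7.8],[0.0005,0.0155,0.001,7.8],[0.0025,0.0155,0.001,7.8],[0.0045,0.015,0.001,7.8],[0.0065,0.014,0.001,7.8]]

```text
clock: 9.85
eef_pos: [0.467, 0.0916, 0.2097]
tool_rot: [0.314, 0.949, -0.007, -0.007]
ft_force: [0.1, -0.0, 0.4]
grip_width: 0.0853
```

send_rows:
  increments:
    - [[0.0085,0.013,0.001,7.8],[0.01,0.012,0.001,7.8],[0.0115,0.0105,0.001,7.8],[0.013,0.0085,0.001,7.8],[0.014,0.007,0.001,7.8],[0.0145,0.005,0.001,7.8],[0.0155,0.003,0.001,7.8],[0.0155,0.0005,0.001,7.8]]

```text
clock: 10.65
eef_pos: [0.477, 0.2196, 0.1986]
tool_rot: [0.768, 0.64, -0.011, -0.001]
ft_force: [0.1, 0.6, -0.2]
grip_width: 0.0856
```

```bash
python3 st.py; python3 -c "
from h import *
snap('wrist','w3')
"
```

```text
10.65 [0.477  0.2196 0.1986] yaw 79.59 ztool [-0.0178 -0.0129 -0.9998] J [ 0.4338  0.3291  0.0101  1.2735 -0.0042  0.6156] F [ 0.0599  0.5726 -0.1516] 0.08557991136101552
```

View pics/w3.png

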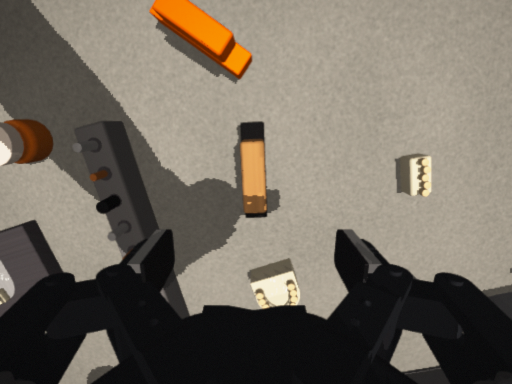

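```bash
python3 - <<'E'
from h import *
np.set_printoptions(precision=4,suppress=True)
c=load('w3'); P=cloud(c); hsv=cv2.cvtColor(c['image'],cv2.COLOR_RGB2HSV);H,S,V=cv2.split(hsv)
m=((H>6)&(H<20)&(S>70)).astype(np.uint8); m[:120]=0;m[230:]=0;m[:,:225]=0;m[:,285:]=0
n,l,st,ce=cv2.connectedComponentsWithStats(m)
i=1+np.argmax(st[1:,4]); print(st[i],ce[i],np.median(P[l==i],0),)
uv=np.argwhere(l==i)[:,::-1]
Q=onplane(c,uv,.068); r=cv2.minAreaRect((Q[:,:2]*1000).astype(np.float32)); print(r)
Q=P[l==i];Q=Q[Q[:,2]>.06]; print('depth',cv2.minAreaRect((Q[:,:2]*1000).astype(np.float32)),np.percentile(Q[:,2],[5,50,95]))
plan([.4705,.218,.2],82.3,8)
E
```

```text
[ 239  138   28   76 1850] [253.093  175.5232] [0.4663 0.2184 0.0676]
((467.83746337890625, 218.17529296875), (24.708723068237305, 76.44536590576172), 82.22403717041016)
depth ((459.3442687988281, 218.89820861816406), (24.027082443237305, 92.3641586303711), 82.19425964355469) [0.0659 0.0677 0.069 ]
clock 10.7 from [0.4771 0.2218 0.1983] yaw 79.48 tilt 1.2 grip 0.0856 F [0.7 1.5 0.3]
[-0.0006,-0.0007,-0.0002,-0.35],
[-0.0006,-0.0007,-0.0002,-0.35],
[-0.0006,-0.0007,-0.0002,-0.35],
[-0.0006,-0.0007,-0.0002,-0.35],
[-0.0006,-0.0007,-0.0002,-0.35],
[-0.0006,-0.0007,-0.0002,-0.35],
[-0.0006,-0.0007,-0.0002,-0.35],
[-0.0006,-0.0008,-0.0002,-0.35],
```

```bash
cat >> h.py <<'E'
def plan(target,yaw,n=8):
    o,p,R,y0=pose()
    dy=(yaw-y0+180)%360-180 if abs(yaw-y0)<=180 else yaw-y0
    d=(np.array(target)-p)/n
    print('clock',o['clock'],'from',p.round(4),'yaw',round(y0,2),'zt',R[:,2].round(4),'grip',round(o['grip_width'],4),'F',np.round(o['ft_force'],1))
    for k in range(n):
        Rk=R@Rotation.from_euler('z',-dy*k/n,degrees=True).as_matrix()
        print('[%.4f,%.4f,%.4f,%.2f],'%(*(d@Rk),-dy/n))
E
python3 -c "
from h import *
plan([.469,.2185,.05],82.2,8)"
```

```text
clock 10.7 from [0.4771 0.2218 0.1983] yaw 79.48 zt [-0.0178 -0.0111 -0.9998] grip 0.0856 F [0.7 1.5 0.3]
[-0.0003,-0.0006,0.0186,-0.34],
[-0.0003,-0.0006,0.0186,-0.34],
[-0.0003,-0.0006,0.0186,-0.34],
[-0.0003,-0.0006,0.0186,-0.34],
[-0.0003,-0.0006,0.0186,-0.34],
[-0.0003,-0.0006,0.0186,-0.34],
[-0.0003,-0.0006,0.0186,-0.34],
[-0.0003,-0.0006,0.0186,-0.34],
```

send_rows:
  increments:
    - [[-0.0005,-0.001,0.02,-0.5],[-0.0005,-0.001,0.02,-0.5],[-0.0005,-0.001,0.02,-0.5],[-0.0005,-0.001,0.02,-0.5],[0,0,0.02,-0.5],[0,0,0.02,0],[0,0,0.01,0],[0,0,0,0]]

```text
clock: 11.5
eef_pos: [0.4715, 0.2174, 0.0641]
tool_rot: [0.743, 0.669, -0.01, 0.0]
ft_force: [-0.8, 0.6, -1.0]
grip_width: 0.0853
```

```bash
python3 -c "
from h import *
plan([.469,.2185,.05],82.2,4)"
```

```text
clock 11.5 from [0.4715 0.2174 0.0641] yaw 84.0 zt [-0.0148 -0.0143 -0.9998] grip 0.0853 F [-0.8  0.6 -1. ]
[0.0003,-0.0006,0.0035,0.45],
[0.0002,-0.0006,0.0035,0.45],
[0.0002,-0.0006,0.0035,0.45],
[0.0002,-0.0006,0.0035,0.45],
```

send_rows:
  increments:
    - [[0,-0.0006,0.004,0.5],[0,-0.0006,0.004,0.5],[0,-0.0006,0.004,0.5],[0,0,0.003,0.3],[0,0,0,0],[0,0,0,0],[0,0,0,0],[0,0,0,0]]

```text
clock: 12.3
eef_pos: [0.4722, 0.2184, 0.0515]
tool_rot: [0.753, 0.657, -0.007, 0.002]
ft_force: [0.1, 0.0, 0.7]
grip_width: 0.0855
```

```bash
python3 -c "
from h import *
plan([.469,.2185,.05],82.2,4);snap('wrist','w4')"
```

```text
clock 12.3 from [0.4722 0.2184 0.0515] yaw 82.22 zt [-0.0085 -0.0117 -0.9999] grip 0.0855 F [0.1 0.  0.7]
[-0.0001,-0.0008,0.0004,0.01],
[-0.0001,-0.0008,0.0004,0.01],
[-0.0001,-0.0008,0.0004,0.01],
[-0.0001,-0.0008,0.0004,0.01],
```

View pics/w4.png

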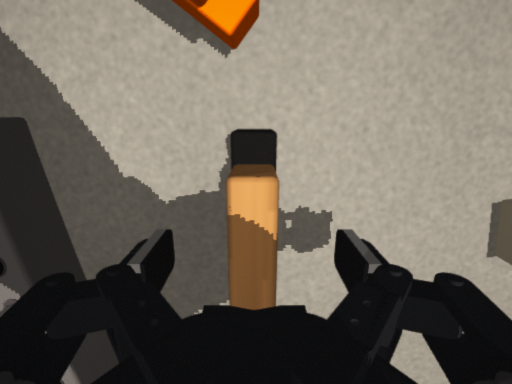

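send_rows:
  increments:
    - [[0,0,0,0],[0,0,0,0],[0,0,0,0],[0,0,0,0],[0,0,0,0],[0,0,0,0],[0,0,0,0],[0,0,0,0]]
  hand: 1

```text
clock: 13.15
eef_pos: [0.4725, 0.2185, 0.0519]
tool_rot: [0.753, 0.658, -0.007, 0.002]
ft_force: [0.4, 0.1, 1.1]
grip_width: 0.0233
```

send_rows:
  increments:
    - [[0,0,-0.01,0],[0,0,-0.02,0],[0,0,-0.025,0],[0,0,-0.03,0],[0,0,-0.03,0],[0,0,-0.025,0],[0,0,0,0],[0,0,0,0]]

```text
clock: 13.95
eef_pos: [0.4708, 0.219, 0.1972]
tool_rot: [0.753, 0.658, -0.01, 0.001]
ft_force: [-0.2, -0.7, -2.0]
grip_width: 0.0229
```

```bash
python3 -c "
from h import *
snap('wrist','w5');snap('scene','s5')
# station fit: yaw 7, origin .560,-.161
th=np.radians(7.2);R=np.array([[np.cos(th),-np.sin(th)],[np.sin(th),np.cos(th)]])
for y in [.062,-.0,-.078]: print(R@[0,y]+[.560,-.161])
plan([.5515,-.10,.2],97.2,16)"
```

```text
[ 0.55222934 -0.09948889]
[ 0.56  -0.161]
[ 0.56977599 -0.23838495]
clock 14.05 from [0.4706 0.2189 0.1965] yaw 82.24 zt [-0.0158 -0.015  -0.9998] grip 0.023 F [-0.1  0.6 -1.6]
[-0.0191,0.0077,0.0000,-0.94],
[-0.0192,0.0074,0.0000,-0.94],
[-0.0193,0.0071,0.0000,-0.94],
[-0.0194,0.0068,0.0000,-0.94],
[-0.0195,0.0064,0.0000,-0.94],
[-0.0196,0.0061,0.0000,-0.94],
[-0.0197,0.0058,0.0000,-0.94],
[-0.0198,0.0055,0.0000,-0.94],
[-0.0199,0.0052,0.0000,-0.94],
[-0.0200,0.0048,0.0000,-0.94],
[-0.0201,0.0045,0.0000,-0.94],
[-0.0201,0.0042,0.0000,-0.94],
[-0.0202,0.0038,0.0000,-0.94],
[-0.0203,0.0035,0.0000,-0.94],
[-0.0203,0.0032,0.0000,-0.94],
[-0.0204,0.0029,0.0000,-0.94],
```

View pics/w5.png

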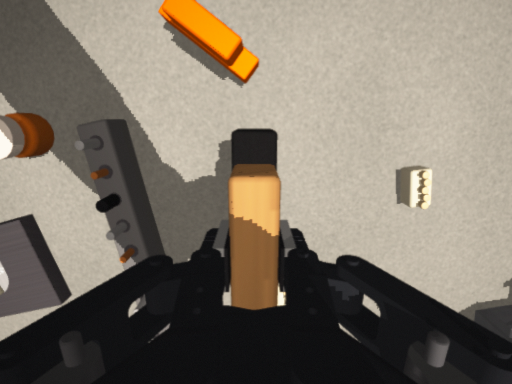

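View pics/s5.png

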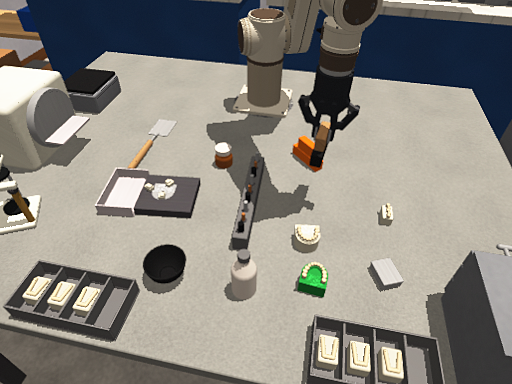

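send_rows:
  increments:
    - [[-0.019,0.0075,0,-0.9],[-0.019,0.0075,0,-0.9],[-0.0195,0.007,0,-0.9],[-0.0195,0.007,0,-0.9],[-0.0195,0.0065,0,-0.9],[-0.0195,0.006,0,-0.9],[-0.0195,0.006,0,-0.9],[-0.02,0.0055,0,-0.9]]

```text
clock: 14.85
eef_pos: [0.5041, 0.0548, 0.1839]
tool_rot: [0.706, 0.708, -0.022, -0.008]
ft_force: [0.5, -0.1, -1.5]
grip_width: 0.0231
```

send_rows:
  increments:
    - [[-0.02,0.005,0,-0.9],[-0.02,0.005,0,-0.9],[-0.02,0.0045,0,-0.9],[-0.02,0.004,0,-0.9],[-0.02,0.004,0,-0.9],[-0.02,0.0035,0,-0.9],[-0.02,0.003,0,-0.9],[-0.02,0.003,0,-0.9]]

```text
clock: 15.65
eef_pos: [0.5374, -0.1096, 0.1694]
tool_rot: [0.658, 0.752, -0.031, -0.021]
ft_force: [-0.0, -0.2, -1.2]
grip_width: 0.023
```

```bash
python3 -c "
from h import *
snap('wrist','w6');snap('top','t6')
plan([.5515,-.10,.1],97.2,8)"
```

```text
clock 15.75 from [ 0.5376 -0.1111  0.1691] yaw 97.42 zt [-0.0715 -0.0193 -0.9973] grip 0.0231 F [-0.7  0.5 -2.1]
[0.0012,0.0025,0.0085,0.03],
[0.0012,0.0025,0.0085,0.03],
[0.0012,0.0025,0.0085,0.03],
[0.0012,0.0025,0.0085,0.03],
[0.0012,0.0025,0.0085,0.03],
[0.0012,0.0025,0.0085,0.03],
[0.0012,0.0025,0.0085,0.03],
[0.0012,0.0025,0.0085,0.03],
```

View pics/w6.png

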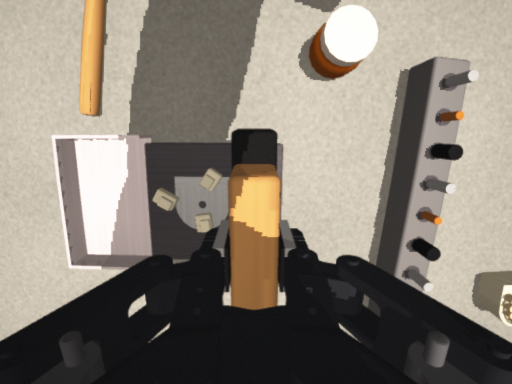

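View pics/t6.png

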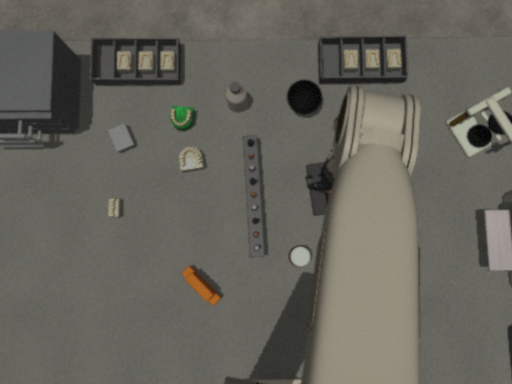

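send_rows:
  increments:
    - [[0.001,0.003,0.01,0],[0.001,0.003,0.01,0],[0.001,0.003,0.01,0],[0.001,0.003,0.01,0],[0.001,0.002,0.005,0],[0,0,0,0],[0,0,0,0],[0,0,0,0]]

```text
clock: 16.55
eef_pos: [0.545, -0.1006, 0.1144]
tool_rot: [0.658, 0.752, -0.033, -0.025]
ft_force: [-0.7, -0.1, -1.8]
grip_width: 0.023
```

```bash
python3 st.py; python3 - <<'E'
from h import *
np.set_printoptions(precision=4,suppress=True)
c=load('w6'); i=cv2.imread('pics/w6.png')
z=i[120:280,40:300]; cv2.imwrite('pics/w6z.png',cv2.resize(z,None,fx=3,fy=3,interpolation=cv2.INTER_CUBIC))
P=cloud(c)
for q in [(150,170),(205,205),(100,200),(350,150)]: print(q,bydepth(c,[q]))
E
```

```text
16.55 [ 0.545  -0.1006  0.1144] yaw 97.62 ztool [-0.0809 -0.0165 -0.9966] J [-0.1669  0.4884  0.0208  1.1802 -0.0298 -0.2986] F [-0.6535 -0.1446 -1.7697] 0.022954827333876264
(150, 170) [[ 0.5308 -0.2228  0.0243]]
(205, 205) [[ 0.5607 -0.1611  0.0247]]
(100, 200) [[ 0.5779 -0.2882  0.0027]]
(350, 150) [[ 0.4822 -0.0096 -0.0005]]
```

View pics/w6z.png

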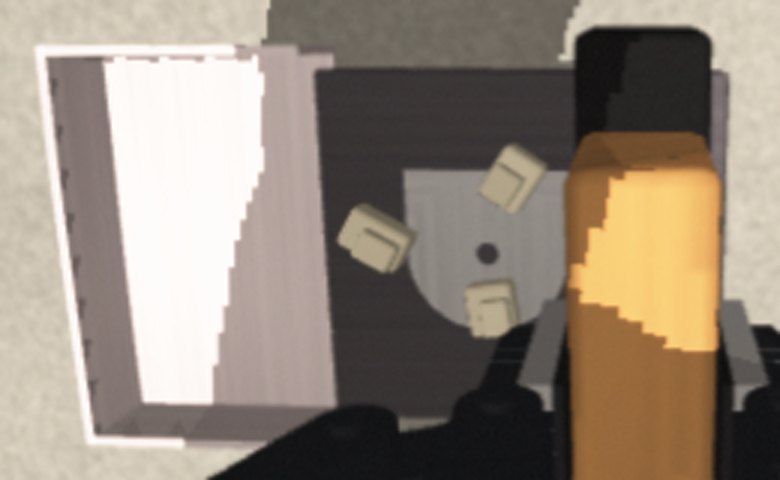

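send_rows:
  increments:
    - [[0,0.005,0.014,0],[0,0.005,0.013,0],[0,0,0,0],[0,0,0,0],[0,0,0,0],[0,0,0,0],[0,0,0,0],[0,0,0,0]]

```text
clock: 17.35
eef_pos: [0.5543, -0.1003, 0.0855]
tool_rot: [0.658, 0.752, -0.032, -0.024]
ft_force: [0.8, 0.2, -2.1]
grip_width: 0.0232
```

```bash
python3 st.py; python3 -c "
from h import *
snap('scene','s7');i=cv2.imread('pics/s7.png')[120:260,60:280];cv2.imwrite('pics/s7z.png',cv2.resize(i,None,fx=3.5,fy=3.5))"
```

```text
17.35 [ 0.5543 -0.1003  0.0855] yaw 97.58 ztool [-0.0781 -0.017  -0.9968] J [-0.1636  0.5296  0.0077  1.1232 -0.0295 -0.2945] F [ 0.7866  0.2161 -2.0967] 0.023150870664310187
```

View pics/s7z.png

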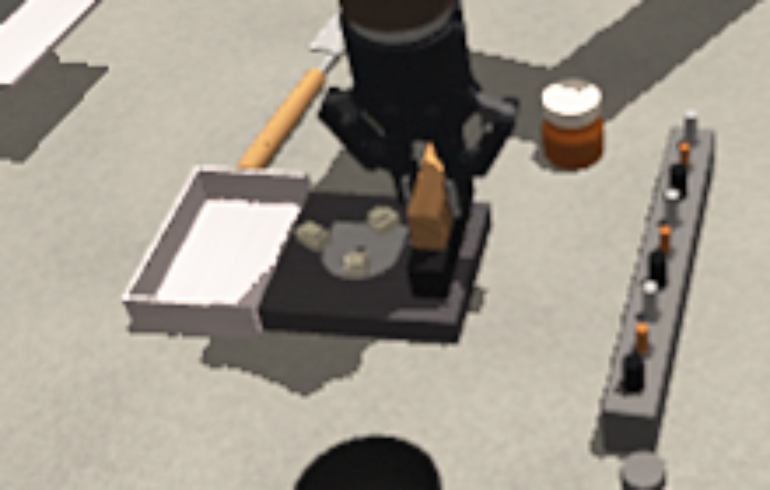

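send_rows:
  increments:
    - [[0,0,0.004,0],[0,0,0.004,0],[0,0,0.003,0],[0,0,0.003,0],[0,0,0.003,0],[0,0,0,0],[0,0,0,0],[0,0,0,0]]

```text
clock: 18.2
eef_pos: [0.5543, -0.1007, 0.0796]
tool_rot: [0.658, 0.752, -0.029, -0.02]
ft_force: [-0.1, 0.2, -1.6]
grip_width: 0.0231
```

```bash
python3 st.py
```

```text
18.2 [ 0.5543 -0.1007  0.0796] yaw 97.61 ztool [-0.068  -0.018  -0.9975] J [-0.1647  0.5282 -0.0113  1.0955 -0.029  -0.2964] F [-0.1342  0.1978 -1.6461] 0.02306513612924071
```

send_rows:
  increments:
    - [[0,0,0.005,0],[0,0,0.005,0],[0,0,0.005,0],[0,0,0.005,0],[0,0,0,0],[0,0,0,0],[0,0,0,0],[0,0,0,0]]

```text
clock: 19.0
eef_pos: [0.5513, -0.1018, 0.0753]
tool_rot: [0.659, 0.752, -0.028, -0.018]
ft_force: [-0.7, 0.2, 5.5]
grip_width: 0.0231
```

```bash
python3 st.py
```

```text
19.0 [ 0.5513 -0.1018  0.0753] yaw 97.57 ztool [-0.0639 -0.0195 -0.9978] J [-0.167   0.5247 -0.0298  1.076  -0.0298 -0.2979] F [-0.6882  0.1804  5.4736] 0.023125846715374095
```

send_rows:
  increments:
    - [[-0.012,0,-0.002,0],[-0.012,0,-0.001,0],[-0.012,0,-0.001,0],[-0.012,0,-0.001,0],[0,0,0,0],[0,0,0,0],[0,0,0,0],[0,0,0,0]]

```text
clock: 19.8
eef_pos: [0.5572, -0.1549, 0.0779]
tool_rot: [0.659, 0.751, -0.03, -0.02]
ft_force: [0.5, 0.1, -2.0]
grip_width: 0.0229
```

```bash
python3 st.py;  python3 -c "
from h import *
snap('scene','s8');i=cv2.imread('pics/s8.png')[120:260,60:280];cv2.imwrite('pics/s8z.png',cv2.resize(i,None,fx=3.5,fy=3.5));snap('wrist','w8')"
```

```text
19.8 [ 0.5572 -0.1549  0.0779] yaw 97.44 ztool [-0.069  -0.0185 -0.9974] J [-0.2533  0.555   0.0304  1.1084 -0.0352 -0.3817] F [ 0.5254  0.148  -1.954 ] 0.022948344573778746
```

View pics/s8z.png

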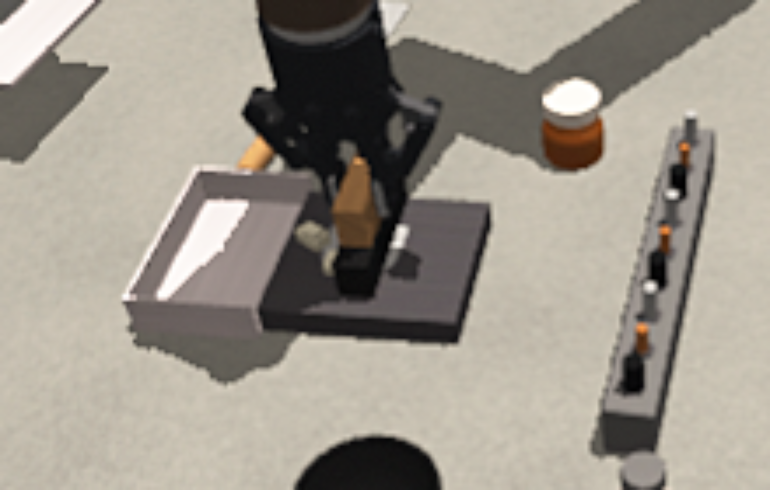

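View pics/w8.png

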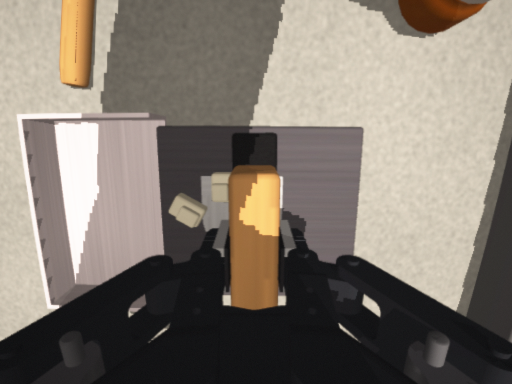

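send_rows:
  increments:
    - [[-0.015,0,0.001,0],[-0.015,0,0,0],[-0.015,0,0,0],[-0.015,0,0,0],[-0.015,0,0,0],[0,0,0,0],[0,0,0,0],[0,0,0,0]]

```text
clock: 20.7
eef_pos: [0.5683, -0.2367, 0.0781]
tool_rot: [0.66, 0.751, -0.029, -0.019]
ft_force: [0.3, 0.3, -0.6]
grip_width: 0.0234
```

```bash
python3 st.py;  python3 -c "
from h import *
snap('scene','s9');i=cv2.imread('pics/s9.png')[120:260,60:280];cv2.imwrite('pics/s9z.png',cv2.resize(i,None,fx=3.5,fy=3.5));snap('wrist','w9')"
```

```text
20.7 [ 0.5683 -0.2367  0.0781] yaw 97.39 ztool [-0.0672 -0.0188 -0.9976] J [-0.3747  0.6175  0.1429  1.152  -0.0421 -0.5022] F [ 0.2574  0.2973 -0.6212] 0.023362782004483974
```

View pics/s9z.png

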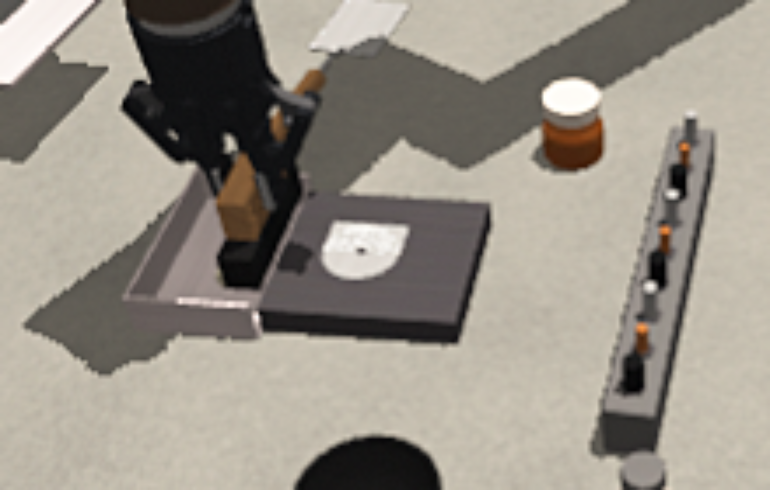

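View pics/w9.png

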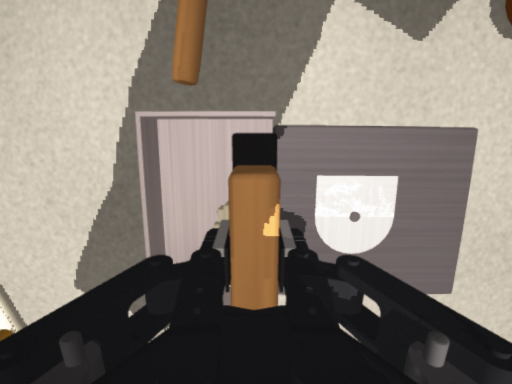

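send_rows:
  increments:
    - [[0,0,-0.04,0],[0,0,-0.04,0],[0,0,-0.03,0],[0,0,0,0],[0,0,0,0],[0,0,0,0],[0,0,0,0],[0,0,0,0]]

```text
clock: 21.6
eef_pos: [0.5716, -0.2288, 0.1836]
tool_rot: [0.657, 0.753, -0.032, -0.026]
ft_force: [0.5, -0.8, -2.2]
grip_width: 0.0228
```

```bash
python3 st.py;  python3 -c "
from h import *
snap('scene','s10');i=cv2.imread('pics/s10.png')[120:260,60:280];cv2.imwrite('pics/s10z.png',cv2.resize(i,None,fx=3.5,fy=3.5));snap('wrist','w10')
plan([.37,-.17,.17],97.4,6)"
```

```text
21.6 [ 0.5716 -0.2288  0.1836] yaw 97.77 ztool [-0.0823 -0.0143 -0.9965] J [-0.3606  0.5583  0.3245  1.409  -0.0424 -0.4945] F [ 0.4576 -0.7881 -2.1976] 0.022762853720547545
clock 21.7 from [ 0.5716 -0.2289  0.1836] yaw 97.76 zt [-0.0824 -0.0142 -0.9965] grip 0.0231 F [-0.6  0.5 -1.4]
[0.0143,-0.0317,0.0049,0.06],
[0.0142,-0.0317,0.0049,0.06],
[0.0142,-0.0317,0.0049,0.06],
[0.0142,-0.0317,0.0049,0.06],
[0.0141,-0.0317,0.0049,0.06],
[0.0141,-0.0317,0.0049,0.06],
```

View pics/s10z.png

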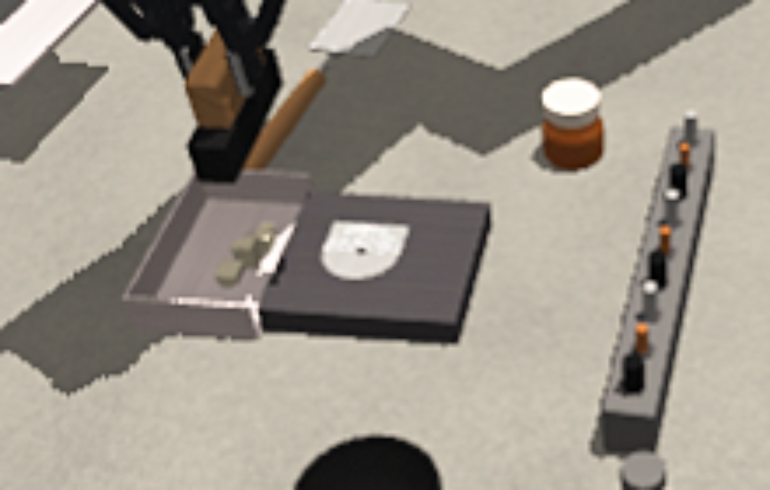

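View pics/w10.png

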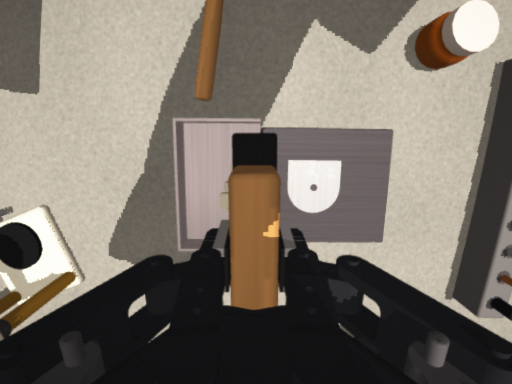

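```bash
python3 - <<'E'
from h import *
np.set_printoptions(precision=4,suppress=True)
for tag,hole in [('w9',(354,216)),('w10',(313,187))]:
    c=load(tag); hsv=cv2.cvtColor(c['image'],cv2.COLOR_RGB2HSV)
    g=c['image'].min(2).astype(int)
    m=np.zeros(g.shape,np.uint8); x0,y0,x1,y1=(300,160,420,265) if tag=='w9' else (270,140,360,225)
    m[y0:y1,x0:x1]=(g[y0:y1,x0:x1]>120)
    n,l,st,ce=cv2.connectedComponentsWithStats(m); i=1+np.argmax(st[1:,4])
    m=(l==i).astype(np.uint8); cnt=max(cv2.findContours(m,cv2.RETR_EXTERNAL,cv2.CHAIN_APPROX_NONE)[0],key=len).reshape(-1,2)
    Q=onplane(c,cnt,.0243)[:,:2]*1000
    r=cv2.minAreaRect(Q.astype(np.float32)); print(tag,st[i],'rect',r)
    box=cv2.boxPoints(r); print(box)
    # circle arc hole
    hm=(m==0); yy,xx=np.mgrid[-6:7,-6:7]; gg=g[hole[1]-6:hole[1]+7,hole[0]-6:hole[0]+7]; w=np.clip(150-gg,0,None)
    hc=np.array([hole[0]+(w*xx).sum()/w.sum(),hole[1]+(w*yy).sum()/w.sum()]); print('hole',hc,onplane(c,[hc],.0243),bydepth(c,[hc+[8,0]]))
    # slab dark mask
E
```

```text
w9 [ 314  175   85   79 5683] rect ((559.326904296875, -164.480712890625), (59.5128059387207, 59.4387092590332), 7.291731357574463)
[[ 526.0391 -138.7784]
 [ 533.5832 -197.7365]
 [ 592.6147 -190.183 ]
 [ 585.0706 -131.225 ]]
hole [354.1964 216.2504] [[ 0.5602 -0.1643  0.0243]] [[ 0.5592 -0.1588  0.0251]]
w10 [ 287  159   55   55 2544] rect ((559.517822265625, -164.31600952148438), (60.925926208496094, 59.5594367980957), 7.639950752258301)
[[ 525.3661 -138.8506]
 [ 533.2844 -197.8813]
 [ 593.6696 -189.7814]
 [ 585.7512 -130.7507]]
hole [313.3653 187.1948] [[ 0.5603 -0.1642  0.0243]] [[ 0.5591 -0.1553  0.0242]]
```

send_rows:
  increments:
    - [[0.014,-0.032,0.004,0],[0.014,-0.032,0.004,0],[0.014,-0.032,0.004,0],[0.014,-0.032,0.004,0],[0.014,-0.032,0.004,0],[0.014,-0.032,0.004,0],[0,0,0,0],[0,0,0,0]]

```text
clock: 22.5
eef_pos: [0.3584, -0.1689, 0.1688]
tool_rot: [0.657, 0.752, -0.034, -0.03]
ft_force: [-0.1, 1.4, -1.3]
grip_width: 0.0232
```

```bash
python3 st.py;  python3 -c "
from h import *
snap('wrist','w11')
plan([.365,-.17,.065],97.4,4)"
```

```text
22.5 [ 0.3584 -0.1689  0.1688] yaw 97.7 ztool [-0.0902 -0.0112 -0.9959] J [-0.4064  0.1484 -0.3137  1.1872 -0.046  -0.539 ] F [-0.1119  1.4161 -1.339 ] 0.02315531780071415
clock 22.55 from [ 0.358  -0.1687  0.1686] yaw 97.7 zt [-0.0917 -0.0106 -0.9957] grip 0.0231 F [-0.3  0.2 -2.7]
[-0.0006,0.0041,0.0256,0.08],
[-0.0006,0.0041,0.0256,0.08],
[-0.0006,0.0041,0.0256,0.08],
[-0.0006,0.0041,0.0256,0.08],
```

View pics/w11.png

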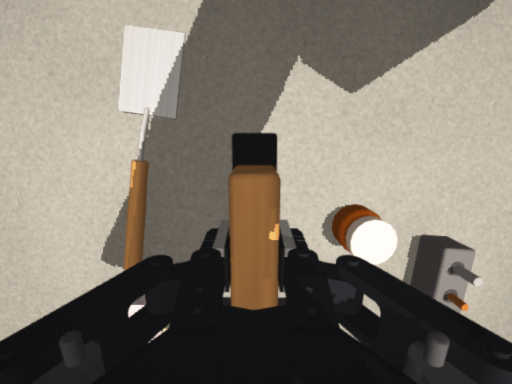

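send_rows:
  increments:
    - [[0,0.004,0.025,0],[0,0.004,0.025,0],[0,0.003,0.025,0],[0,0.003,0.02,0],[0,0,0,0],[0,0,0,0],[0,0,0,0],[0,0,0,0]]

```text
clock: 23.35
eef_pos: [0.3748, -0.1723, 0.073]
tool_rot: [0.657, 0.753, -0.032, -0.025]
ft_force: [-0.0, 0.2, -1.2]
grip_width: 0.0225
```

```bash
python3 st.py
```

```text
23.35 [ 0.3748 -0.1723  0.073 ] yaw 97.74 ztool [-0.0793 -0.0159 -0.9967] J [-0.3986  0.2805 -0.4292  0.9281 -0.0455 -0.532 ] F [-0.0025  0.1746 -1.1892] 0.02249098836110949
```

send_rows:
  increments:
    - [[0,0,0.008,0],[0,0,0.008,0],[0,0,0.005,0],[0,0,0.005,0],[0,0,0,0],[0,0,0,0],[0,0,0,0],[0,0,0,0]]

```text
clock: 24.15
eef_pos: [0.3749, -0.1742, 0.0515]
tool_rot: [0.658, 0.752, -0.031, -0.021]
ft_force: [0.7, 0.7, -1.8]
grip_width: 0.0232
```

```bash
python3 st.py
```

```text
24.15 [ 0.3749 -0.1742  0.0515] yaw 97.72 ztool [-0.0718 -0.0198 -0.9972] J [-0.4021  0.3075 -0.4614  0.8603 -0.0464 -0.5351] F [ 0.748   0.7133 -1.7505] 0.02323612845333976
```

send_rows:
  increments:
    - [[0,0,0.005,0],[0,0,0.004,0],[0,0,0,0],[0,0,0,0],[0,0,0,0],[0,0,0,0],[0,0,0,0],[0,0,0,0]]

```text
clock: 24.95
eef_pos: [0.3749, -0.1744, 0.0511]
tool_rot: [0.657, 0.753, -0.03, -0.02]
ft_force: [-1.8, -0.4, 6.5]
grip_width: 0.0228
```

```bash
python3 st.py
```

```text
24.95 [ 0.3749 -0.1744  0.0511] yaw 97.74 ztool [-0.0695 -0.0202 -0.9974] J [-0.403   0.3067 -0.464   0.8561 -0.0458 -0.5363] F [-1.7638 -0.4003  6.4769] 0.022826276419374483
```

Contact. Release.

send_rows:
  increments:
    - [[0,0,0,0],[0,0,0,0],[0,0,0,0],[0,0,0,0],[0,0,0,0],[0,0,0,0],[0,0,0,0],[0,0,0,0]]
  hand: -1

```text
clock: 25.75
eef_pos: [0.3749, -0.1744, 0.0504]
tool_rot: [0.657, 0.753, -0.031, -0.02]
ft_force: [-0.4, -0.6, -0.3]
grip_width: 0.0853
```

send_rows:
  increments:
    - [[0,0,-0.03,0],[0,0,-0.04,0],[0,0,-0.04,0],[0,0,-0.04,0],[0,0,-0.02,0],[0,0,0,0],[0,0,0,0],[0,0,0,0]]

```text
clock: 26.55
eef_pos: [0.3851, -0.17, 0.224]
tool_rot: [0.657, 0.753, -0.031, -0.023]
ft_force: [0.1, -0.0, 0.4]
grip_width: 0.0855
```

```bash
python3 st.py;  python3 -c "
from h import *
snap('wrist','w12');snap('scene','s12')
"
```

```text
26.55 [ 0.3851 -0.17    0.224 ] yaw 97.73 ztool [-0.0753 -0.0177 -0.997 ] J [-0.3847  0.1435 -0.1675  1.323  -0.0447 -0.518 ] F [ 0.0845 -0.0414  0.405 ] 0.08549709773304377
```

View pics/w12.png

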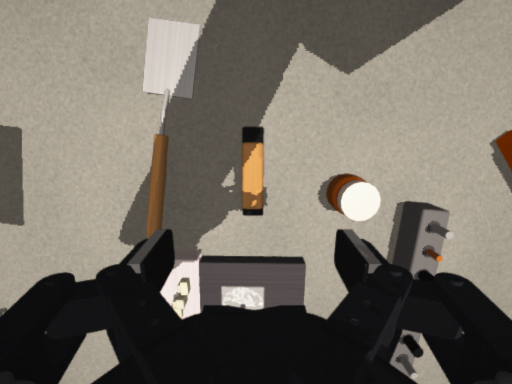

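View pics/s12.png

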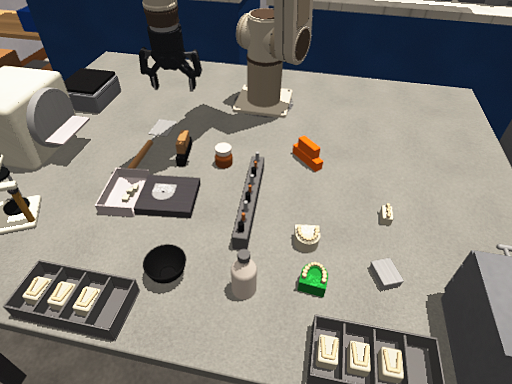

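```bash
python3 -c "
from h import *
plan([.62,.212,.2],98,12)
"
```

```text
clock 26.65 from [ 0.3847 -0.1699  0.2235] yaw 97.73 zt [-0.0767 -0.0172 -0.9969] grip 0.0852 F [-0.5  0.2 -0.4]
[0.0289,0.0238,-0.0001,-0.02],
[0.0289,0.0238,-0.0001,-0.02],
[0.0289,0.0238,-0.0001,-0.02],
[0.0289,0.0238,-0.0001,-0.02],
[0.0289,0.0238,-0.0001,-0.02],
[0.0289,0.0238,-0.0001,-0.02],
[0.0289,0.0238,-0.0001,-0.02],
[0.0288,0.0239,-0.0001,-0.02],
[0.0288,0.0239,-0.0001,-0.02],
[0.0288,0.0239,-0.0001,-0.02],
[0.0288,0.0239,-0.0001,-0.02],
[0.0288,0.0239,-0.0001,-0.02],
```

send_rows:
  increments:
    - [[0.029,0.024,0,0],[0.029,0.024,0,0],[0.029,0.024,0,0],[0.029,0.024,0,0],[0.029,0.024,0,0],[0.029,0.024,0,0],[0.029,0.024,0,0],[0.029,0.024,0,0]]

```text
clock: 27.45
eef_pos: [0.5421, 0.0896, 0.1941]
tool_rot: [0.662, 0.748, -0.039, -0.031]
ft_force: [-0.5, -0.0, 0.6]
grip_width: 0.0853
```

```bash
python3 st.py; python3 -c "
from h import *
plan([.62,.212,.2],98,4)
"
```

```text
27.45 [0.5421 0.0896 0.1941] yaw 97.03 ztool [-0.0975 -0.0179 -0.9951] J [ 0.1647  0.4403  0.1592  1.3889 -0.0017  0.0423] F [-0.49   -0.0041  0.6219] 0.08531307858714769
clock 27.45 from [0.5421 0.0896 0.1941] yaw 97.03 zt [-0.0975 -0.0179 -0.9951] grip 0.0853 F [-0.5 -0.   0.6]
[0.0280,0.0228,-0.0039,-0.24],
[0.0279,0.0229,-0.0039,-0.24],
[0.0278,0.0230,-0.0039,-0.24],
[0.0277,0.0231,-0.0039,-0.24],
```

send_rows:
  increments:
    - [[0.028,0.023,-0.006,0],[0.028,0.023,-0.006,0],[0.028,0.023,-0.006,0],[0.028,0.023,-0.006,0],[0,0,0,0],[0,0,0,0],[0,0,0,0],[0,0,0,0]]

```text
clock: 28.25
eef_pos: [0.6193, 0.2195, 0.1909]
tool_rot: [0.659, 0.749, -0.05, -0.037]
ft_force: [-0.4, 0.4, -0.3]
grip_width: 0.0856
```

```bash
python3 st.py; python3 -c "
from h import *
snap('wrist','w13')
"
```

```text
28.25 [0.6193 0.2195 0.1909] yaw 97.32 ztool [-0.1222 -0.0262 -0.9922] J [0.3338 0.6958 0.5791 1.5784 0.0153 0.2057] F [-0.4209  0.3731 -0.3256] 0.08557429583208959
```

View pics/w13.png

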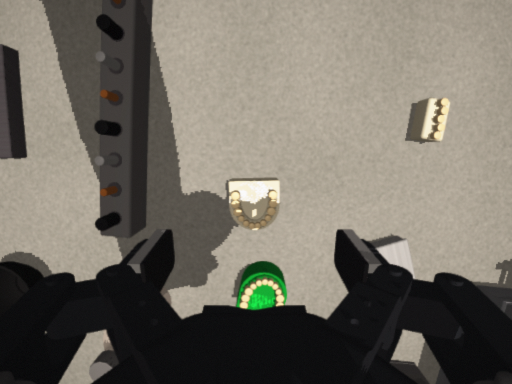

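send_rows:
  increments:
    - [[0,0.035,-0.008,0],[0,0.035,-0.008,0],[0,0.035,-0.008,0],[0,0.035,-0.008,0],[0,0,0,0],[0,0,0,0],[0,0,0,0],[0,0,0,0]]

```text
clock: 29.1
eef_pos: [0.725, 0.2208, 0.192]
tool_rot: [0.663, 0.746, -0.05, -0.037]
ft_force: [0.1, -0.6, 0.7]
grip_width: 0.0854
```

```bash
python3 st.py
```

```text
29.1 [0.725  0.2208 0.192 ] yaw 96.84 ztool [-0.1214 -0.0252 -0.9923] J [0.2915 1.0451 1.2689 1.9184 0.0107 0.1721] F [ 0.0605 -0.6103  0.7465] 0.0853974084219297
```

send_rows:
  increments:
    - [[0,0.03,-0.006,0],[0,0.03,-0.006,0],[0,0.03,-0.006,0],[0,0.03,-0.006,0],[0,0,0,0],[0,0,0,0],[0,0,0,0],[0,0,0,0]]

```text
clock: 29.9
eef_pos: [0.7739, 0.2137, 0.1759]
tool_rot: [0.664, 0.748, -0.008, -0.01]
ft_force: [0.1, -0.4, 0.3]
grip_width: 0.0855
```

```bash
python3 st.py
```

```text
29.9 [0.7739 0.2137 0.1759] yaw 96.81 ztool [-0.0258  0.0021 -0.9997] J [0.2662 1.0641 1.2746 1.8055 0.0088 0.1472] F [ 0.1203 -0.4144  0.299 ] 0.08547022012147754
```

```bash
python3 - <<'E'
from h import *
np.set_printoptions(precision=4,suppress=True)
c=load('w13'); P=cloud(c)
for tag in ['w13']:
    m=np.zeros(P.shape[:2],np.uint8); b=(P[...,2]>.025)&(P[...,2]<.06); m[165:245,215:290]=b[165:245,215:290]
    Q=P[m>0]; 
    h=Q[:,2]; print(len(Q),np.percentile(h,[5,50,95,99]))
    r=cv2.minAreaRect((Q[:,:2]*1000).astype(np.float32)); print(r)
plan([.63,.217,.185],97.3,4)
E
```

```text
2238 [0.0328 0.0344 0.0443 0.0449]
((630.6580810546875, 218.37887573242188), (55.8372917175293, 55.57282638549805), 8.533283233642578)
clock 29.9 from [0.7739 0.2137 0.1759] yaw 96.81 zt [-0.0258  0.0021 -0.9997] grip 0.0855 F [ 0.1 -0.4  0.3]
[0.0051,-0.0357,-0.0014,-0.12],
[0.0052,-0.0357,-0.0014,-0.12],
[0.0052,-0.0356,-0.0014,-0.12],
[0.0053,-0.0356,-0.0014,-0.12],
```

send_rows:
  increments:
    - [[0.005,-0.036,-0.001,0],[0.005,-0.036,-0.001,0],[0.005,-0.036,-0.001,0],[0.005,-0.036,-0.001,0],[0,0,0,0],[0,0,0,0],[0,0,0,0],[0,0,0,0]]

```text
clock: 30.7
eef_pos: [0.6391, 0.2174, 0.1735]
tool_rot: [0.663, 0.748, -0.012, -0.013]
ft_force: [0.5, -0.2, -0.2]
grip_width: 0.0855
```

```bash
python3 st.py; python3 - <<'E'
from h import *
np.set_printoptions(precision=4,suppress=True)
c=snap('wrist','w14'); P=cloud(c)
m=((P[...,2]>.025)&(P[...,2]<.06)&(abs(P[...,0]-.63)<.04)&(abs(P[...,1]-.218)<.045)).astype(np.uint8)
Q=P[m>0]; print(len(Q)); print(cv2.minAreaRect((Q[:,:2]*1000).astype(np.float32)))
# base sides at z .034: colour contour
g=c['image'].min(2); 
E
```

```text
30.7 [0.6391 0.2174 0.1735] yaw 96.88 ztool [-0.0357 -0.0008 -0.9994] J [0.3233 0.6594 0.4761 1.4216 0.0106 0.2031] F [ 0.4677 -0.2498 -0.2146] 0.08547914656450836
2619
((630.713134765625, 218.6954345703125), (56.03737258911133, 55.94343948364258), 8.66256332397461)
```

View pics/w14.png

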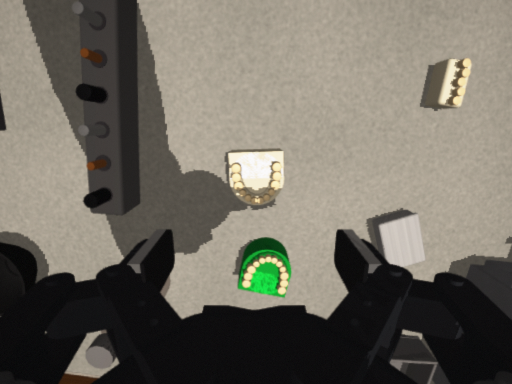

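```bash
python3 -c "
from h import *
plan([.6178,.2166,.055],98.6,5)
"
```

```text
clock 30.75 from [0.6393 0.2175 0.1734] yaw 96.87 zt [-3.550e-02 -7.000e-04 -9.994e-01] grip 0.0853 F [ 0.6  0.4 -0. ]
[0.0003,-0.0035,0.0238,-0.35],
[0.0003,-0.0034,0.0238,-0.35],
[0.0003,-0.0034,0.0238,-0.35],
[0.0003,-0.0034,0.0238,-0.35],
[0.0003,-0.0034,0.0238,-0.35],
```

send_rows:
  increments:
    - [[0.0003,-0.0035,0.022,-0.4],[0.0003,-0.0035,0.022,-0.4],[0.0003,-0.0035,0.022,-0.4],[0.0003,-0.0035,0.022,-0.3],[0.0003,-0.0035,0.015,-0.3],[0,0,0,0],[0,0,0,0],[0,0,0,0]]

```text
clock: 31.55
eef_pos: [0.6304, 0.2177, 0.0693]
tool_rot: [0.653, 0.758, -0.006, -0.009]
ft_force: [0.0, -0.6, -0.6]
grip_width: 0.0853
```

```bash
python3 st.py; python3 -c "
from h import *
snap('wrist','w15')
plan([.6178,.2166,.02],98.6,4)
"
```

```text
31.55 [0.6304 0.2177 0.0693] yaw 98.51 ztool [-0.0219  0.0036 -0.9998] J [0.328  0.6947 0.2628 1.1584 0.0105 0.1794] F [ 0.0499 -0.5573 -0.6151] 0.08532297359581784
clock 31.6 from [0.6307 0.2178 0.0697] yaw 98.5 zt [-0.0209  0.0039 -0.9998] grip 0.0858 F [0.  0.7 0.2]
[0.0001,-0.0030,0.0125,-0.02],
[0.0001,-0.0030,0.0125,-0.02],
[0.0001,-0.0030,0.0125,-0.02],
[0.0001,-0.0030,0.0125,-0.02],
```

View pics/w15.png

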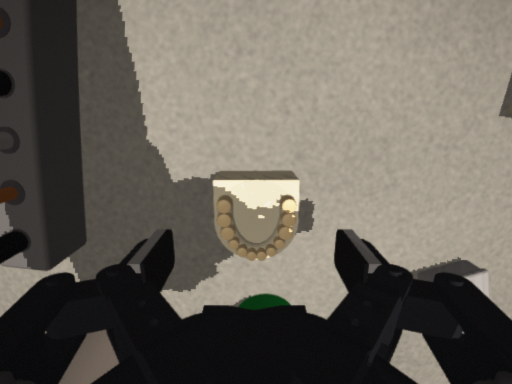

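send_rows:
  increments:
    - [[0,-0.005,0.012,0],[0,-0.005,0.012,0],[0,-0.005,0.01,0],[0,-0.003,0.008,0],[0,0,0,0],[0,0,0,0],[0,0,0,0],[0,0,0,0]]

```text
clock: 32.4
eef_pos: [0.6183, 0.2171, 0.0338]
tool_rot: [0.653, 0.757, 0.001, -0.005]
ft_force: [0.8, 0.6, 0.9]
grip_width: 0.0854
```

```bash
python3 st.py
```

```text
32.4 [0.6183 0.2171 0.0338] yaw 98.46 ztool [-0.0066  0.0088 -0.9999] J [0.333  0.6941 0.1607 1.0407 0.0104 0.1853] F [0.798  0.5586 0.9222] 0.0854204881047724
```

send_rows:
  increments:
    - [[0,0,0.008,0],[0,0,0.008,0],[0,0,0.003,0],[0,0,0,0],[0,0,0,0],[0,0,0,0],[0,0,0,0],[0,0,0,0]]

```text
clock: 33.2
eef_pos: [0.6188, 0.2174, 0.0134]
tool_rot: [0.653, 0.757, 0.001, -0.005]
ft_force: [0.1, 0.2, -0.1]
grip_width: 0.0853
```

```bash
python3 st.py
```

```text
33.2 [0.6188 0.2174 0.0134] yaw 98.46 ztool [-0.0059  0.009  -0.9999] J [0.3333 0.7159 0.1424 1.     0.0104 0.1856] F [ 0.1205  0.1968 -0.124 ] 0.08527903832333339
```

send_rows:
  increments:
    - [[0,0,-0.006,0],[0,0,0,0],[0,0,0,0],[0,0,0,0],[0,0,0,0],[0,0,0,0],[0,0,0,0],[0,0,0,0]]

```text
clock: 34.0
eef_pos: [0.6193, 0.2175, 0.0208]
tool_rot: [0.653, 0.757, 0.002, -0.005]
ft_force: [0.0, -0.6, -0.3]
grip_width: 0.0856
```

send_rows:
  increments:
    - [[0,0,0,0],[0,0,0,0],[0,0,0,0],[0,0,0,0],[0,0,0,0],[0,0,0,0],[0,0,0,0],[0,0,0,0]]
  hand: 1

```text
clock: 34.8
eef_pos: [0.6195, 0.2177, 0.021]
tool_rot: [0.653, 0.757, 0.002, -0.005]
ft_force: [-0.4, -0.3, 0.1]
grip_width: 0.0549
```

```bash
python3 st.py
```

```text
34.8 [0.6195 0.2177 0.021 ] yaw 98.46 ztool [-0.0041  0.0096 -0.9999] J [0.3333 0.7078 0.1492 1.0129 0.0104 0.1855] F [-0.3797 -0.2959  0.0962] 0.05485206674443094
```

send_rows:
  increments:
    - [[0,0,-0.02,0],[0,0,-0.03,0],[0,0,-0.04,0],[0,0,-0.04,0],[0,0,-0.02,0],[0,0,0,0],[0,0,0,0],[0,0,0,0]]

```text
clock: 35.6
eef_pos: [0.6163, 0.2147, 0.1687]
tool_rot: [0.653, 0.757, -0.004, -0.008]
ft_force: [0.0, 0.4, -0.9]
grip_width: 0.0545
```

```bash
python3 st.py; python3 - <<'E'
from h import *
np.set_printoptions(precision=4,suppress=True)
c=load('s12');P=cloud(c);m=(P[...,2]>.06)&(abs(P[...,0]-.7)<.1)&(abs(P[...,1]-.09)<.07);Q=P[m];print('bottle',Q.min(0),Q.max(0))
snap('wrist','w16');snap('scene','s16')
plan([.575,.12,.16],97.4,4)
E
```

```text
35.6 [0.6163 0.2147 0.1687] yaw 98.45 ztool [-0.0172  0.0049 -0.9998] J [0.3306 0.5953 0.3518 1.342  0.0102 0.1831] F [ 0.0288  0.4207 -0.8874] 0.0545157862510571
bottle [0.6002 0.0601 0.0602] [0.8    0.1271 0.1254]
clock 35.7 from [0.6158 0.2145 0.1679] yaw 98.45 zt [-0.0191  0.0043 -0.9998] grip 0.055 F [-0.1 -0.3 -1.2]
[-0.0219,-0.0135,0.0021,0.26],
[-0.0220,-0.0134,0.0021,0.26],
[-0.0220,-0.0133,0.0021,0.26],
[-0.0221,-0.0132,0.0021,0.26],
```

View pics/s16.png

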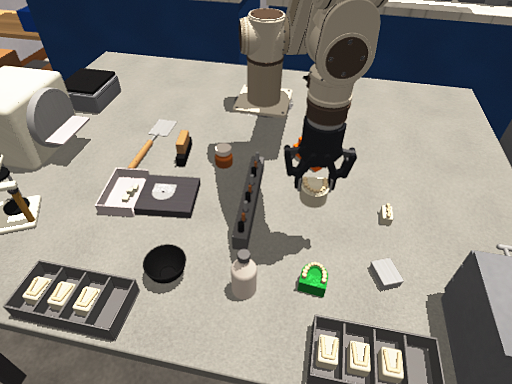

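View pics/w16.png

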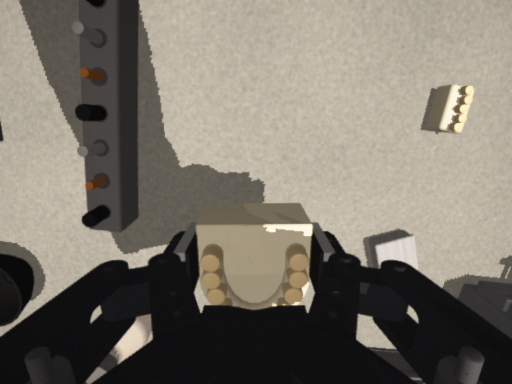

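```bash
python3 -c "
from h import *
plan([.549,-.166,.165],97.4,10)"
```

```text
clock 35.7 from [0.6158 0.2145 0.1679] yaw 98.45 zt [-0.0191  0.0043 -0.9998] grip 0.055 F [-0.1 -0.3 -1.2]
[-0.0367,-0.0122,0.0003,0.10],
[-0.0367,-0.0121,0.0003,0.10],
[-0.0367,-0.0121,0.0003,0.10],
[-0.0367,-0.0120,0.0003,0.10],
[-0.0367,-0.0119,0.0003,0.10],
[-0.0368,-0.0119,0.0003,0.10],
[-0.0368,-0.0118,0.0003,0.10],
[-0.0368,-0.0117,0.0003,0.10],
[-0.0368,-0.0117,0.0003,0.10],
[-0.0369,-0.0116,0.0003,0.10],
```

send_rows:
  increments:
    - [[-0.025,-0.009,-0.001,0.1],[-0.035,-0.012,-0.001,0.1],[-0.035,-0.012,-0.001,0.1],[-0.035,-0.012,-0.001,0.1],[-0.035,-0.012,-0.001,0.1],[-0.035,-0.012,-0.001,0.1],[-0.035,-0.012,-0.001,0.1],[-0.035,-0.012,-0.001,0.1]]

```text
clock: 36.5
eef_pos: [0.5549, -0.07, 0.1621]
tool_rot: [0.654, 0.756, -0.012, -0.017]
ft_force: [2.0, 0.2, -0.1]
grip_width: 0.055
```

```bash
python3 st.py; python3 -c "
from h import *
plan([.549,-.166,.14],97.4,4)"
```

```text
36.5 [ 0.5549 -0.07    0.1621] yaw 98.28 ztool [-0.0411  0.0032 -0.9992] J [-0.1245  0.4335  0.0671  1.2456 -0.0019 -0.2691] F [ 1.9801  0.2408 -0.1311] 0.05503303205945387
clock 36.5 from [ 0.5549 -0.07    0.1621] yaw 98.28 zt [-0.0411  0.0032 -0.9992] grip 0.055 F [ 2.   0.2 -0.1]
[-0.0236,-0.0047,0.0055,0.22],
[-0.0236,-0.0046,0.0055,0.22],
[-0.0236,-0.0045,0.0055,0.22],
[-0.0236,-0.0044,0.0055,0.22],
```

send_rows:
  increments:
    - [[-0.024,-0.004,0.004,0.3],[-0.024,-0.004,0.004,0.3],[-0.022,-0.004,0.004,0.3],[-0.014,-0.002,0.004,0.3],[0,0,0,0],[0,0,0,0],[0,0,0,0],[0,0,0,0]]

```text
clock: 37.3
eef_pos: [0.5456, -0.1603, 0.1377]
tool_rot: [0.664, 0.747, -0.015, -0.023]
ft_force: [0.3, 0.7, -1.6]
grip_width: 0.0546
```

```bash
python3 st.py; python3 -c "
from h import *
snap('wrist','w17')
plan([.549,-.166,.075],97.4,4)"
```

```text
37.3 [ 0.5456 -0.1603  0.1377] yaw 96.69 ztool [-0.055   0.0075 -0.9985] J [-0.2816  0.4795  0.0731  1.2194 -0.0081 -0.3986] F [ 0.252   0.7331 -1.5684] 0.05462293599688122
clock 37.35 from [ 0.5456 -0.1602  0.1378] yaw 96.7 zt [-0.0548  0.0076 -0.9985] grip 0.0546 F [-0.7  0.2 -1. ]
[-0.0018,0.0015,0.0156,-0.17],
[-0.0018,0.0015,0.0156,-0.17],
[-0.0018,0.0015,0.0156,-0.17],
[-0.0018,0.0015,0.0156,-0.17],
```

View pics/w17.png

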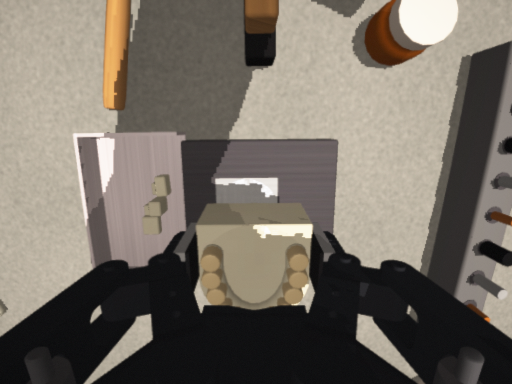

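send_rows:
  increments:
    - [[-0.002,0.001,0.014,-0.2],[-0.002,0.001,0.014,-0.2],[-0.001,0.001,0.012,-0.2],[-0.001,0.001,0.01,-0.1],[0,0,0,0],[0,0,0,0],[0,0,0,0],[0,0,0,0]]

```text
clock: 38.15
eef_pos: [0.5506, -0.1619, 0.0885]
tool_rot: [0.657, 0.753, -0.014, -0.021]
ft_force: [0.3, -0.0, -2.0]
grip_width: 0.0547
```

```bash
python3 st.py; python3 -c "
from h import *
plan([.549,-.166,.055],97.4,4)"
```

```text
38.15 [ 0.5506 -0.1619  0.0885] yaw 97.81 ztool [-0.0494  0.0064 -0.9988] J [-0.282   0.5274  0.0146  1.1072 -0.0076 -0.4184] F [ 0.3302 -0.032  -2.0045] 0.054730480019233946
clock 38.15 from [ 0.5506 -0.1619  0.0885] yaw 97.81 zt [-0.0494  0.0064 -0.9988] grip 0.0547 F [ 0.3 -0.  -2. ]
[-0.0011,-0.0001,0.0084,0.10],
[-0.0011,-0.0001,0.0084,0.10],
[-0.0011,-0.0001,0.0084,0.10],
[-0.0011,-0.0001,0.0084,0.10],
```

send_rows:
  increments:
    - [[-0.002,0,0.006,0.1],[-0.002,0,0.006,0.1],[-0.002,0,0.006,0.1],[-0.001,0,0.005,0],[0,0,0,0],[0,0,0,0],[0,0,0,0],[0,0,0,0]]

```text
clock: 38.95
eef_pos: [0.5507, -0.1698, 0.064]
tool_rot: [0.659, 0.751, -0.014, -0.02]
ft_force: [-0.2, -0.4, -0.7]
grip_width: 0.0549
```

```bash
python3 st.py; python3 -c "
from h import *
snap('wrist','w18');snap('scene','s18');i=cv2.imread('pics/s18.png')[120:260,60:280];cv2.imwrite('pics/s18z.png',cv2.resize(i,None,fx=3.5,fy=3.5))"
```

```text
38.95 [ 0.5507 -0.1698  0.064 ] yaw 97.44 ztool [-0.0482  0.0061 -0.9988] J [-0.2949  0.5553 -0.0086  1.0548 -0.0082 -0.4248] F [-0.2275 -0.3512 -0.7127] 0.05485897443246342
```

View pics/w18.png

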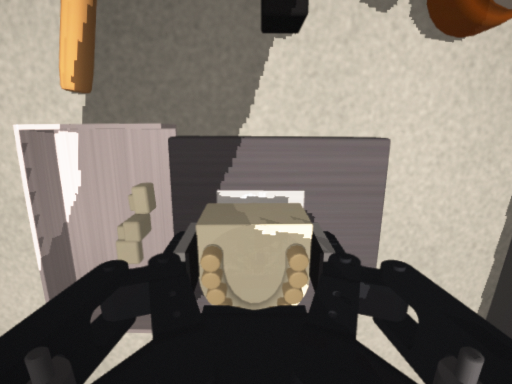

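View pics/s18z.png

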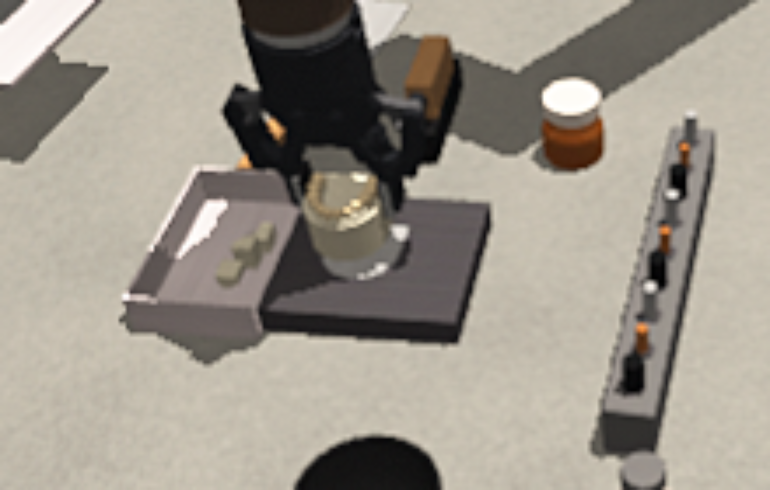

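```bash
python3 - <<'E'
from h import *
np.set_printoptions(precision=4,suppress=True)
c=load('w18'); i=cv2.imread('pics/w18.png')[170:260,180:330]; cv2.imwrite('pics/w18z.png',cv2.resize(i,None,fx=5,fy=5,interpolation=cv2.INTER_CUBIC))
P=cloud(c)
# plate heel edge: bright pixels between y 188..203
g=c['image'].min(2).astype(int)
for y in (194,197,200): 
    xs=np.where(g[y,205:315]>105)[0]+205; print(y,xs.min(),xs.max(),onplane(c,[(xs.min()-.5,y),(xs.max()+.5,y)],.0243))
for x in (222,240,260,280,300):
    col=g[180:206,x]; k=180+np.argmax(np.diff(col)); print('edge',x,k,onplane(c,[(x,k+.5)],.0243))
# heel wall of cast by depth
m=(P[...,2]>.04)&(P[...,2]<.085)&(P[...,0]<.54)&(abs(P[...,1]+.165)<.04); m[:, :195]=0;m[:,312:]=0;m[:195]=0;m[260:]=0
Q=P[m]; print(len(Q),Q.min(0),Q.max(0),np.median(Q,0))
for q in [(204,208),(254,208),(306,208),(202,222),(306,222),(204,228),(250,228),(300,228),(254,215)]: print(q,bydepth(c,[q]))
E
```

```text
194 217 305 [[ 0.5365 -0.1964  0.0243]
 [ 0.529  -0.1378  0.0243]]
197 217 305 [[ 0.5386 -0.1962  0.0243]
 [ 0.5311 -0.1374  0.0243]]
200 217 305 [[ 0.5406 -0.196   0.0243]
 [ 0.5331 -0.1371  0.0243]]
edge 222 189 [[ 0.533  -0.1931  0.0243]]
edge 240 189 [[ 0.5315 -0.1814  0.0243]]
edge 260 189 [[ 0.5299 -0.1682  0.0243]]
edge 280 190 [[ 0.5288 -0.155   0.0243]]
edge 300 190 [[ 0.5272 -0.1418  0.0243]]
3332 [ 0.5301 -0.1999  0.0438] [ 0.54   -0.1411  0.0795] [ 0.5356 -0.1691  0.0712]
(204, 208) [[ 0.5473 -0.2038  0.0239]]
(254, 208) [[ 0.5346 -0.172   0.0529]]
(306, 208) [[ 0.5389 -0.1355  0.0233]]
(202, 222) [[ 0.5383 -0.1971  0.0747]]
(306, 222) [[ 0.5318 -0.1474  0.0755]]
(204, 228) [[ 0.5399 -0.1954  0.0782]]
(250, 228) [[ 0.5373 -0.1739  0.0778]]
(300, 228) [[ 0.5346 -0.1502  0.0772]]
(254, 215) [[ 0.5346 -0.1722  0.0655]]
```

View pics/w18z.png

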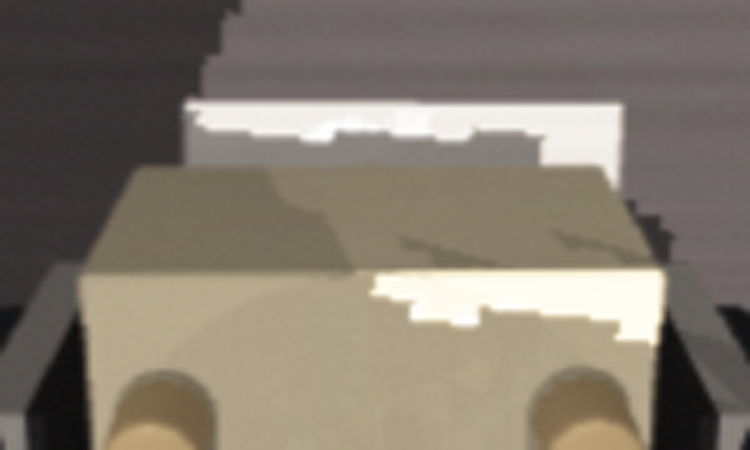

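send_rows:
  increments:
    - [[0.002,-0.001,0.004,0],[0.002,-0.001,0.004,0],[0.001,-0.001,0.002,0],[0,0,0,0],[0,0,0,0],[0,0,0,0],[0,0,0,0],[0,0,0,0]]

```text
clock: 39.85
eef_pos: [0.5465, -0.1645, 0.0538]
tool_rot: [0.659, 0.752, -0.013, -0.02]
ft_force: [-0.6, -0.2, -1.7]
grip_width: 0.0549
```

```bash
python3 st.py; python3 -c "
from h import *
plan([.5484,-.1657,.0555],97.4,4)"
```

```text
39.85 [ 0.5465 -0.1645  0.0538] yaw 97.47 ztool [-0.0474  0.0058 -0.9989] J [-0.2884  0.5561 -0.0378  1.024  -0.0079 -0.4188] F [-0.5534 -0.2444 -1.7366] 0.05485641518384125
clock 39.85 from [ 0.5465 -0.1645  0.0538] yaw 97.47 zt [-0.0474  0.0058 -0.9989] grip 0.0549 F [-0.6 -0.2 -1.7]
[-0.0004,0.0004,-0.0004,0.02],
[-0.0004,0.0004,-0.0004,0.02],
[-0.0004,0.0004,-0.0004,0.02],
[-0.0003,0.0004,-0.0004,0.02],
```

send_rows:
  increments:
    - [[-0.001,0.002,-0.002,0],[0,0,0,0],[0,0,0,0],[0,0,0,0],[0,0,0,0],[0,0,0,0],[0,0,0,0],[0,0,0,0]]

```text
clock: 40.65
eef_pos: [0.5492, -0.1655, 0.0561]
tool_rot: [0.659, 0.751, -0.013, -0.019]
ft_force: [0.6, 0.6, -0.9]
grip_width: 0.055
```

```bash
python3 st.py; python3 - <<'E'
from h import *
np.set_printoptions(precision=4,suppress=True)
c=snap('wrist','w19'); s=snap('scene','s19');i=cv2.imread('pics/s19.png')[120:260,60:280];cv2.imwrite('pics/s19z.png',cv2.resize(i,None,fx=3.5,fy=3.5))
i=cv2.imread('pics/w19.png')[170:260,180:330]; cv2.imwrite('pics/w19z.png',cv2.resize(i,None,fx=5,fy=5,interpolation=cv2.INTER_CUBIC))
g=c['image'].min(2).astype(int); P=cloud(c)
for x in (230,260,290):
    col=g[175:206,x]; k=175+np.argmax(np.diff(col)); print('edge',x,k,onplane(c,[(x,k+.5)],.0243))
for q in [(254,208),(254,215),(254,225)]: print(q,bydepth(c,[q]))
S=cloud(s); m=(S[...,0]>.48)&(S[...,0]<.65)&(S[...,1]<-.2)&(S[...,1]>-.31); 
hsv=cv2.cvtColor(s['image'],cv2.COLOR_RGB2HSV)
mm=(m&(hsv[...,1]>40)&(hsv[...,0]>15)&(hsv[...,0]<40)&(S[...,2]<.035)).astype(np.uint8)
n,l,st,ce=cv2.connectedComponentsWithStats(mm)
th=np.radians(7.4);R=np.array([[np.cos(th),-np.sin(th)],[np.sin(th),np.cos(th)]])
for i in range(1,n):
    if st[i,4]>6: p=np.median(S[l==i],0); print('chip?',st[i],p,((p[:2]-[.56,-.1642])@R)*1000)
E
```

```text
40.65 [ 0.5492 -0.1655  0.0561] yaw 97.46 ztool [-0.0468  0.0056 -0.9989] J [-0.2888  0.5581 -0.0273  1.0319 -0.0079 -0.419 ] F [ 0.6475  0.6323 -0.8708] 0.05497647756231541
edge 230 194 [[ 0.5323 -0.1829  0.0243]]
edge 260 194 [[ 0.5299 -0.1641  0.0243]]
edge 290 194 [[ 0.5274 -0.1452  0.0243]]
(254, 208) [[ 0.5326 -0.1678  0.0467]]
(254, 215) [[ 0.533  -0.1679  0.0578]]
(254, 225) [[ 0.5339 -0.168   0.0703]]
chip? [122 183  17  19 151] [ 0.5768 -0.2515  0.015 ] [  5.4597 -88.7343]
```

View pics/w19z.png

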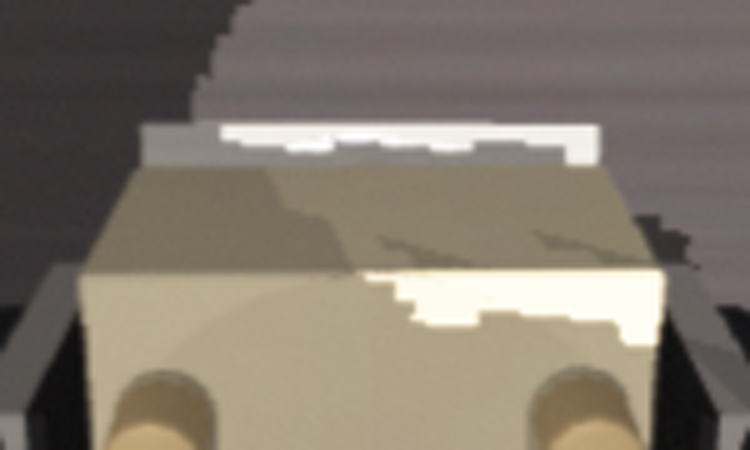

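View pics/s19z.png

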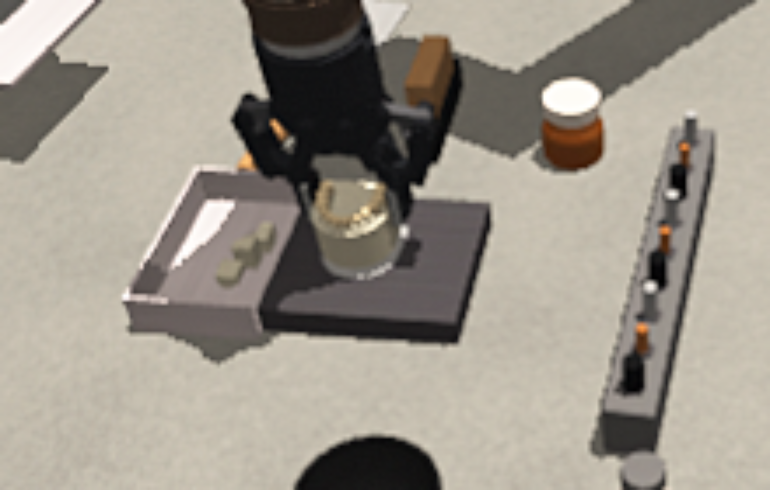

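```bash
python3 -c "
from h import *
print(order.job_done())
"; python3 st.py
```

```text
the job is handed in; nothing more can be done
None
the job is handed in; nothing more can be done
```

I carried out every step and handed the job in at about 40.8 s of the 64 s allowed. The system gives no verdict, so what follows is my own last measurements.

**Chips:** All three were pushed off the slab and show in the pan in the scene picture. In that picture they merge into one blob, centred at plate-frame x +5, y −89 mm. The gripper stayed clear of them.

**Sweeper:** It was released upright on the bench at about (0.37, −0.17) m, clear of the slab and pan.

**Cast:**
- I lifted it across the rack with its underside about 0.14 m up, well over the 75 mm instruments.
- It is held with its heel about 1 mm from where the plate's heel says it should be, and about 11 mm above the plate.
- It is aligned within about 1°, tilted about 0.04 rad, with grip width 55 mm.
- I saw no contact in the pictures or in the force reading.

**What went wrong or disagreed:**
- **Tilt:** The last joint reached its limit early on, which tilted the tool about 8°. The arm also drifted in pitch during moves, up to about 0.12 rad. I corrected both by deliberately pushing against joint limits. About 0.04 rad is left, under the 0.1 rad limit.
- **Plate position:** The top and scene cameras differed from the wrist camera by 3–5 mm. I used the wrist camera for both the cast and the plate.

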